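Jar up the clock's thumbscrew

ROBOT

A 6-joint arm with a two-finger parallel gripper is mounted at the origin on the work surface. World frame = base frame: x ahead of the robot, y to its left, z up, the work surface at z = 0. Lengths are in m, angles in rad, forces in N, time in s.
With the tool pointing down it reaches from about 0.3 to 0.875 m from the base axis. Payload 6.4 kg.
Tool frame: the origin (TCP) lies midway between the tips of the shut fingers; the grasp point (between the pads) lies 19 mm behind it; z points along the fingers, y is the line along which they close (so a half turn about z gives the same grasp; the last joint's range is limited). The gripper opens to 85 mm and grips with 20 to 120 N. Pads are 22 mm wide; open, the fingers measure 114 mm over their backs; the gripper's body (76 mm by 85 mm) begins 54 mm behind the grasp point. The pads swing forward as they close: fully open they stand 13 mm farther back than shut.
Start: joints at [-1.397, 0.181, 1.607, -0, 1.354, -0.206], TCP at [0.213, -0.534, 0.231] pointing down, gripper open.
Joint ranges: [-2.99, 2.99], [-0.89, 2.07], [0.3, 2.58], [-1.14, 4.28], [0, 2.63], [-3.12, 3.12]. Speed limits (rad/s): [2.57, 2.57, 3.01, 3.14, 3.14, 3.14].

INTERFACE

Orientations are given as a unit quaternion [w, x, y, z].
In Python, from bench import ctrl, vision, workorder gives the robot as it stands. The module is installed in compiled form; this text tells all that it offers.
- The arm moves only by the tool servo_tool, never from a script. Its argument "steps" is a list of rows, each an object of numbers: "dx", "dy", "dz": the shift along the world's x, y, z as a fraction of full scale; "wx", "wy", "wz": the turn, a rotation vector about the world's x, y, z as a fraction of full scale. A call has exactly 5 rows; each row is the pose to reach, as a shift and turn from the pose commanded when the call began, turning the shorter way round; what a row does not reach only later rows make up. Full scale, the value 1, is 100 mm for a shift and pi rad for a turn. A row lasts 1/12 s, in which the tool goes at most 41.7 mm and 7.16 degrees, less where a joint would pass 70% of its speed; a pose out of reach is approached as far as the arm can. A call with a number of a shift or a turn outside -1 to 1 is refused whole. A call with a gripper value outside its range is refused whole. "jaw" is the opening, from 0 (shut) to 1 (fully open), set as the call begins (left out, the last holds). The fingers move at their own pace and stop on an object; the grip force is fixed at half the most. Time passes only in rows, so rows that repeat a pose let the fingers close, or fill a call up. It gives the time, the measured TCP pose, the force, the opening and the grip force at its end, in the units of the state.
- ctrl.get_obs(): the state, without advancing time (a new reading comes with each control period).
- vision.camera(name): name is "side" or "top" or "wrist"; returns a dict with "frame" (480x640x3 uint8, red, green, blue), "vfov" (degrees; the focal length in pixels is half the picture's height over the tangent of half this angle, whatever the lens; pixels are square), "cx", "cy" (the principal point, pixels), "D" ([k1, k2, p1, p2, k3] as OpenCV has them; the pictures are not rectified), "camera_from_world" (4x4, takes a point from world to camera coordinates). Camera axes: x right, y up, looking along -z (the intrinsics and any distortion apply to the point x, -y, -z); pixel columns grow to the right and rows downward; lengths in m; the calibration is good to about 2 mm. A picture is of the moment at which its call begins. There is no depth.
- workorder.hand_in(): hands the job in; it is judged then, once.
The state is a dict: "time_s": time; "q": joint angles; "dq": joint speeds; "joint_efforts": joint torques, N m; "eef_pos": TCP position; "eef_rot": TCP orientation; "wrist_force": force on the tool from outside, world axes, zero at the start; "torque": the same for the moment, N m; "opening": opening from 0.0 (shut) to 1.0 (fully open); "grasp_force": force on a finger pad.
Only numpy, scipy, OpenCV 4.12 (cv2) and the standard library are available. Lean on these libraries where they do the work, as an engineer would, in place of code of your own. Each camera call takes 0.05 s, during which the arm holds its last target. There are 200 camera calls.

TASK

The square amber jar has been left mouth-down to dry: turn it the right way up and stand it in the grey tray beside the brass clock, put the clock's loose brass thumbscrew in it, and set the black knobbed lid on the jar so that it sits fully down and level. The jar and lid are breakable, so set them down rather than dropping them, and leave everything else on the bench as it is. At the end the closed jar stands upright, flat on the tray's floor, with the thumbscrew inside.

Things in the scene. Friction and masses are not known exactly. Their poses are not given: they have to be found in the camera images.
- jar: Amber glass jar, 0.2 kg: square body 58 x 58 mm, 54 mm high, then a round neck, 54 mm outside, 10 mm high; 64 mm overall. Walls 4 mm, floor 5 mm, mouth 46 mm inside. Origin: centre of the floor's outside; z points to the mouth (starts mouth-down: origin 64 mm up, z down); x, y square to its flat sides. Alike in all quarter turns about z; lies steadily on any side; grip across two facing sides.
- jar_rim (a point): Centre of the jar's mouth, in the plane of the top of the rim (64 mm along z from the jar's origin); axes as the jar's.
- lid: Black lid of the jar, loose, knob up, 0.06 kg: disc 58 mm in diameter, 5 mm thick; under it a plug 38 mm in diameter, 7 mm deep (4 mm clear all round in the mouth); on it a plain round knob 20 mm in diameter, 24 mm high; 36 mm overall. Origin: centre of the plug's underside, on which it rests; z points up through the knob, whose middle is 24 mm above the origin.
- lid_seat (a point): Centre of the lid disc's underside, 7 mm above the lid's origin; it lies in the plane of the jar's rim when the lid is seated.
- thumbscrew: Brass thumbscrew standing on its head, 0.03 kg: knurled head 22 mm in diameter and 10 mm high at the bottom, on it a stem 10 mm in diameter and 22 mm long pointing up; 32 mm overall. Origin: centre of the head's face, on the bench; z runs along the stem. It may lie any way inside the jar.
- tray: Shallow grey plastic tray fixed to the bench, 220 mm (its x) by 370 mm (its y) outside, walls 4 mm thick and 14 mm high, floor 4 mm thick. Origin: centre of its underside on the bench. The clock stands in its -y half; the +y half is empty.
- tray_floor (a point): Centre of the upper face of the tray's floor, axes as the tray's.
- clock: Brass ship's clock standing in the tray: drum about 108 mm in diameter, flange at its foot 128 mm in diameter, 56 mm high, dial up, 0.9 kg. Origin: centre of its underside. Bystander.
- bezel: Bystander: flat brass ring, 88 mm outside, 10 mm high, lying on the bench. Origin: centre of its underside.
- barometer: Bystander: small brass drum with a flange 104 mm in diameter, 46 mm high. Origin: centre of its underside.
- big_case: Bystander: large brass drum with a flange 168 mm in diameter, 60 mm high. Origin: centre of its underside.
- spatula: Bystander: thin steel spatula 170 mm long, lying on the bench. Origin: near its middle; x along it.
- brush: Bystander: brush with a wooden handle 190 mm long, lying on the bench. Origin: near its middle, underneath; x along it.
- dish: Bystander: white bowl 90 mm across, 28 mm high. Origin: centre of its underside. Fixed bottles, a carton, a tub and equipment up to 250 mm high stand along the bench's far edge (x above 0.74 m) and its sides (y above 0.42 m, below -0.42 m).
Mind the look-alikes: they are no part of the job. Several things have the shape of the lid; the one meant has the colours described above.

How it is judged:
By the outcome, as a careful person would: the job done as asked, in the order asked, and still so for the second after the job is handed in, with the robot touching nothing.
It also fails if it takes over 72 s, if anything falls off the work surface, if the arm or the gripper's body presses on something with over 40 N, if the wrist force passes 120 N, or if a joint passes its speed limit or range.

## Working session

There is one attempt and no reset: what is moved stays moved. The work goes in short steps, Python scripts to look and compute and a tool call to move; the robot and the scene stay as the last step left them, time stands still between calls to the robot, and variables do not carry over. Pictures are saved under pics/ and viewed, at most 10 in all, crops included, and the job is handed in when it is done.

Besides the shell and the picture viewer there is one more tool, called as name(argument=value, ...) on one line, values as JSON. servo_tool: Moves the arm, as the interface text tells. Its arguments: {"type":"object","properties":{"steps":{"type":"array","items":{"type":"object","properties":{"dx":{"type":"number"},"dy":{"type":"number"},"dz":{"type":"number"},"wx":{"type":"number"},"wy":{"type":"number"},"wz":{"type":"number"}}}},"jaw":{"type":"number"}},"required":["steps"]}

```bash
mkdir -p pics
cat > h.py <<'E'
import numpy as np, cv2
from bench import ctrl, vision, workorder
def cam(n):
    c=vision.camera(n); f=240/np.tan(np.radians(c['vfov'])/2)
    c['K']=np.array([[f,0,c['cx']],[0,f,c['cy']],[0,0,1.]]); c['D']=np.array(c['D'],float); c['T']=np.array(c['camera_from_world'])
    c['frame']=np.ascontiguousarray(c['frame']); return c
def ray(c,u,v):
    p=cv2.undistortPoints(np.array([[[u,v]]],float),c['K'],c['D'])[0,0]
    R=c['T'][:3,:3]; o=-R.T@c['T'][:3,3]; return o,R.T@np.array([p[0],-p[1],-1.])
def onz(c,u,v,z):
    o,d=ray(c,u,v); return o+d*(z-o[2])/d[2]
def proj(c,P):
    P=np.atleast_2d(P); q=P@c['T'][:3,:3].T+c['T'][:3,3]; q=q*[1,-1,-1]
    return cv2.projectPoints(q,np.zeros(3),np.zeros(3),c['K'],c['D'])[0][:,0]
def save(n,im): cv2.imwrite('pics/'+n,cv2.cvtColor(im,cv2.COLOR_RGB2BGR))
E
python3 - <<'E'
from h import *
for n in('top','side'):
    c=cam(n); save(n+'0.png',c['frame']); T=c['T']; print(n,c['vfov'],c['cx'],c['cy'],c['D'],(-T[:3,:3].T@T[:3,3]).round(3))
    np.save(n+'0.npy',c,allow_pickle=True)
print(ctrl.get_obs())
E
```

```text
top 47.68381430198927 327.54108504900097 244.49411654154883 [-0.0072912  0.         0.         0.         0.       ] [0.348 0.024 1.395]
side 55.14836740647203 321.9064438492334 241.57325232374487 [0.02771803 0.         0.         0.         0.        ] [0.059 0.718 0.923]
{'time_s': 0.1, 'q': array([-1.39731112e+00,  1.81466320e-01,  1.60790971e+00,  6.38724589e-06,
        1.35386510e+00, -2.06295544e-01]), 'dq': array([-0.00112915, -0.00118076, -0.00255682, -0.0008734 ,  0.00108867,
       -0.00071166]), 'joint_efforts': array([ 5.39080083e-04, -4.45878410e+01, -3.52238846e+01, -2.07524108e-04,
        4.15426548e-03, -1.38879517e-05]), 'eef_pos': array([ 0.21309154, -0.53350046,  0.23047369]), 'eef_rot': array([-8.24075683e-04,  9.82024730e-01,  1.88750500e-01,  1.66389384e-05]), 'wrist_force': array([ 0.3612217 , -0.20608068, -0.13513141]), 'torque': array([-0.04071397, -0.00242586,  0.00751599]), 'grasp_force': 0.0, 'opening': 1.0012850029816063}
```

View pics/top0.png

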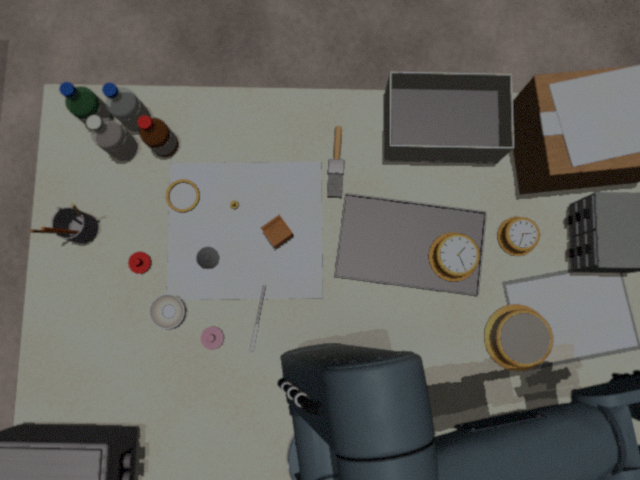

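View pics/side0.png

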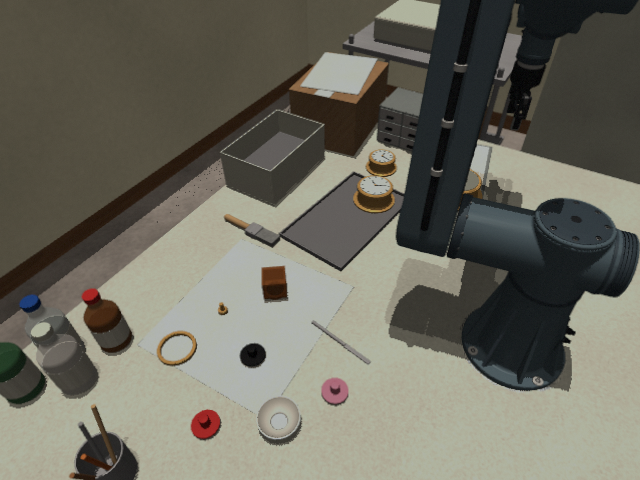

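The top view shows three lid-shaped things: red (140,262), black (207,258) and pink (212,338). The black one fits the description. The jar is at (278,232), the thumbscrew at (235,205), and the tray spans (340–485, 195–295) with its empty half on the left. The side view shows the same: jar (274,282), lid (253,354), thumbscrew (223,309).

```bash
cat > m.py <<'E'
from h import *
top=np.load('top0.npy',allow_pickle=True).item(); side=np.load('side0.npy',allow_pickle=True).item()
def crop(c,x,y,w,h,k): return cv2.resize(c['frame'][y:y+h,x:x+w],None,fx=k,fy=k,interpolation=cv2.INTER_CUBIC)
a=crop(top,180,185,130,95,6)
b=crop(side,195,250,130,130,4)[:300]
save('crop1.png',crop(top,185,190,125,95,6))
def blob(c,m,x,y,w,h):
    mm=np.zeros(m.shape,np.uint8); mm[y:y+h,x:x+w]=m[y:y+h,x:x+w]
    n,l,s,ce=cv2.connectedComponentsWithStats(mm); i=1+np.argmax(s[1:,4]); return (l==i).astype(np.uint8),ce[i],s[i]
for n,c,bx in(('top',top,dict(jar=(255,205,50,55),lid=(190,240,40,35),ts=(225,195,20,20))),('side',side,dict(jar=(255,255,40,55),lid=(235,335,40,40),ts=(213,295,20,25)))):
    hsv=cv2.cvtColor(c['frame'],cv2.COLOR_RGB2HSV)
    for k,r in bx.items():
        m=(hsv[...,2]<90) if k=='lid' else (hsv[...,1]>100)
        M,ce,s=blob(c,m.astype(np.uint8),*r)
        print(n,k,ce.round(1),s)
        if k=='jar':
            ct=cv2.findContours(M,0,1)[0][0]; print(cv2.approxPolyDP(ct,3,True)[:,0].tolist())
        if k=='lid': 
            for z in(0.007,0.012): print(onz(c,*ce,z).round(4))
        if k=='ts': print(onz(c,*ce,0.01).round(4),onz(c,*ce,0.02).round(4))
# tray top contour
hsv=cv2.cvtColor(top['frame'],cv2.COLOR_RGB2HSV)
g=((hsv[...,2]<140)&(hsv[...,1]<60)).astype(np.uint8)
M,ce,s=blob(top,g,325,190,165,112); ct=cv2.findContours(M,0,1)[0]
ct=max(ct,key=cv2.contourArea); r=cv2.minAreaRect(ct); print(r)
for p in cv2.boxPoints(r): print(p,onz(top,*p,0.007).round(4))
E
python3 m.py
```

```text
top jar [276.9 231.4] [262 216  31  32 565]
[[279, 216], [262, 227], [275, 247], [292, 236]]
top lid [207.4 257.7] [197 247  22  22 382]
[0.4891 0.3319 0.007 ]
[0.4886 0.3308 0.012 ]
top ts [234.  204.4] [231 201   7   8  43]
[0.6292 0.2687 0.01  ] [0.6272 0.2669 0.02  ]
side jar [273.8 282.4] [262 266  25  34 738]
[[283, 266], [262, 268], [265, 298], [286, 296]]
side lid [252.5 355.1] [240 343  26  25 490]
[0.4886 0.3321 0.007 ]
[0.4862 0.3342 0.012 ]
side ts [222.1 309.1] [218 303   9  12  76]
[0.6295 0.27   0.01  ] [0.6232 0.275  0.02  ]
((406.99993896484375, 245.49996948242188), (163.99996948242188, 110.99998474121094), -0.0)
[324.99994 300.99997] [0.3843 0.0277 0.007 ]
[324.99994 189.99997] [0.6727 0.0333 0.007 ]
[488.99994 189.99997] [ 0.681  -0.3954  0.007 ]
[488.99994 300.99997] [ 0.3921 -0.3897  0.007 ]
```

View pics/crop1.png

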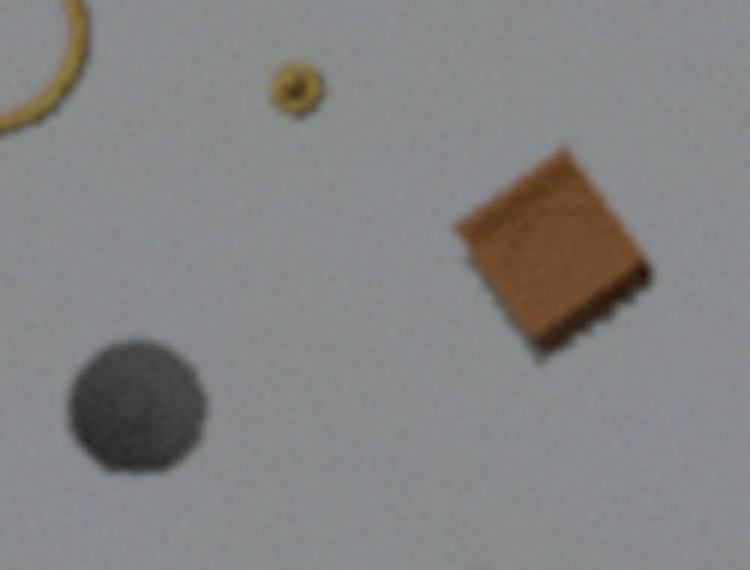

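The crop confirms the black knobbed lid at top-view pixel (207,258). The jar, bottom up, has its face centred near (277,231), and the thumbscrew is at (234,204). I'll refine the jar yaw and centre and the tray pose next.

```bash
cat > m2.py <<'E'
from m import *
print('----')
hsv=cv2.cvtColor(top['frame'],cv2.COLOR_RGB2HSV)
M,ce,s=blob(top,((hsv[...,1]>100)).astype(np.uint8),255,205,50,55)
print('V',np.percentile(hsv[...,2][M>0],[5,15,25,50,75,95]))
k=6;big=cv2.resize(top['frame'],None,fx=k,fy=k,interpolation=cv2.INTER_CUBIC)[205*k:260*k,255*k:305*k]
hb=cv2.cvtColor(big,cv2.COLOR_RGB2HSV)
for v in(70,80,90,100):
    m=((hb[...,1]>110)&(hb[...,2]>v)).astype(np.uint8); n,l,st,cc=cv2.connectedComponentsWithStats(m); i=1+np.argmax(st[1:,4])
    ct=max(cv2.findContours((l==i).astype(np.uint8),0,1)[0],key=cv2.contourArea); r=cv2.minAreaRect(ct)
    P=np.array([onz(top,255+(p[0]+.5)/k-.5,205+(p[1]+.5)/k-.5,.064) for p in cv2.boxPoints(r)])[:,:2]
    e=P[1]-P[0];f=P[2]-P[1];print(v,P.mean(0).round(4),np.linalg.norm(e).round(4),np.linalg.norm(f).round(4),np.degrees(np.arctan2(e[1],e[0])).round(1)%90)
# side: top face corners
for p in((283,266),(262,268)): print('sidecorner',onz(side,*p,.064).round(4))
# tray corners refined by eye
C=[onz(top,*p,.014)[:2] for p in((344,195),(486,211),(477,295),(335,277))];C=np.array(C)
print(C.round(4),C.mean(0).round(4),np.linalg.norm(np.diff(C,axis=0),axis=1))
y=(C[0]+C[3])/2-(C[1]+C[2])/2;y/=np.linalg.norm(y);print('tray y',y,'target',C.mean(0)+y*.095)
E
python3 m2.py | sed -n '/----/,$p'
```

```text
----
V [ 55.2  93.  102.  110.  112.  115. ]
70 [0.5542 0.1518] 0.0568 0.0582 37.3
80 [0.5546 0.1521] 0.0568 0.0573 37.6
90 [0.5549 0.1523] 0.0568 0.0565 37.2
100 [0.5552 0.1525] 0.0568 0.0557 37.2
sidecorner [0.5516 0.1149 0.064 ]
sidecorner [0.5928 0.1474 0.064 ]
[[ 0.6587 -0.0163]
 [ 0.6236 -0.3844]
 [ 0.4064 -0.3574]
 [ 0.4454  0.0035]] [ 0.5335 -0.1887] [0.36978992 0.21883178 0.36295207]
tray y [0.10106047 0.99488029] target [ 0.54312905 -0.09414276]
```

servo_tool(steps=[{"dx": 0.1, "dy": 0.2, "wz": 0.03}, {"dx": 0.2, "dy": 0.4, "wz": 0.06}, {"dx": 0.3, "dy": 0.6, "wz": 0.09}, {"dx": 0.4, "dy": 0.8, "wz": 0.12}, {"dx": 0.5, "dy": 1.0, "wz": 0.15}], jaw=1)

```text
$.steps[0]: bad value
```

servo_tool(steps=[{"dx": 0.1, "dy": 0.2, "wz": 0.03}, {"dx": 0.2, "dy": 0.4, "wz": 0.06}, {"dx": 0.3, "dy": 0.6, "wz": 0.09}, {"dx": 0.4, "dy": 0.8, "wz": 0.12}, {"dx": 0.5, "dy": 1.0, "wz": 0.15}])

```text
$.steps[0]: bad value
```

servo_tool(steps=[{"dx": 0.14, "dy": 0.2, "wz": 0.03}, {"dx": 0.28, "dy": 0.4, "wz": 0.06}, {"dx": 0.42, "dy": 0.6, "wz": 0.09}, {"dx": 0.56, "dy": 0.8, "wz": 0.12}, {"dx": 0.7, "dy": 1.0, "wz": 0.15}])

```text
$.steps[0]: bad value
```

servo_tool(steps=[{"dx": 0.14, "dy": 0.2, "wz": 0.03}, {"dx": 0.28, "dy": 0.4, "wz": 0.06}, {"dx": 0.42, "dy": 0.6, "wz": 0.09}, {"dx": 0.56, "dy": 0.8, "wz": 0.12}, {"dx": 0.7, "dy": 1.0, "wz": 0.137}])

```text
$.steps[0]: bad value
```

servo_tool(steps=[{"dx": 0.1, "dy": 0.2, "dz": 0, "wx": 0, "wy": 0, "wz": 0.03}, {"dx": 0.2, "dy": 0.4, "dz": 0, "wx": 0, "wy": 0, "wz": 0.06}, {"dx": 0.3, "dy": 0.6, "dz": 0, "wx": 0, "wy": 0, "wz": 0.09}, {"dx": 0.4, "dy": 0.8, "dz": 0, "wx": 0, "wy": 0, "wz": 0.12}, {"dx": 0.5, "dy": 1.0, "dz": 0, "wx": 0, "wy": 0, "wz": 0.15}], jaw=1)

```text
time_s: 0.52
eef_pos: [0.2634, -0.4328, 0.2308]
eef_rot: [-0.0, 0.91, 0.415, 0.0]
wrist_force: [0.1, 0.3, -0.3]
opening: 1.0
grasp_force: 0.0
```

servo_tool(steps=[{"dx": 0.13, "dy": 0.2, "dz": 0, "wx": 0, "wy": 0, "wz": 0.03}, {"dx": 0.26, "dy": 0.4, "dz": 0, "wx": 0, "wy": 0, "wz": 0.06}, {"dx": 0.39, "dy": 0.6, "dz": 0, "wx": 0, "wy": 0, "wz": 0.09}, {"dx": 0.52, "dy": 0.8, "dz": 0, "wx": 0, "wy": 0, "wz": 0.12}, {"dx": 0.65, "dy": 1.0, "dz": 0, "wx": 0, "wy": 0, "wz": 0.15}])

```text
time_s: 0.93
eef_pos: [0.3285, -0.3327, 0.231]
eef_rot: [-0.0, 0.788, 0.616, 0.0]
wrist_force: [-0.4, -0.1, -0.4]
opening: 0.999
grasp_force: 0.0
```

servo_tool(steps=[{"dx": 0.13, "dy": 0.2, "dz": 0, "wx": 0, "wy": 0, "wz": 0.03}, {"dx": 0.26, "dy": 0.4, "dz": 0, "wx": 0, "wy": 0, "wz": 0.06}, {"dx": 0.39, "dy": 0.6, "dz": 0, "wx": 0, "wy": 0, "wz": 0.09}, {"dx": 0.52, "dy": 0.8, "dz": 0, "wx": 0, "wy": 0, "wz": 0.12}, {"dx": 0.65, "dy": 1.0, "dz": 0, "wx": 0, "wy": 0, "wz": 0.15}])

```text
time_s: 1.35
eef_pos: [0.3935, -0.2328, 0.231]
eef_rot: [-0.0, 0.622, 0.783, 0.0]
wrist_force: [-0.5, 0.4, 0.0]
opening: 1.003
grasp_force: 0.0
```

servo_tool(steps=[{"dx": 0.13, "dy": 0.2, "dz": 0, "wx": 0, "wy": 0, "wz": 0.03}, {"dx": 0.26, "dy": 0.4, "dz": 0, "wx": 0, "wy": 0, "wz": 0.06}, {"dx": 0.39, "dy": 0.6, "dz": 0, "wx": 0, "wy": 0, "wz": 0.09}, {"dx": 0.52, "dy": 0.8, "dz": 0, "wx": 0, "wy": 0, "wz": 0.12}, {"dx": 0.65, "dy": 1.0, "dz": 0, "wx": 0, "wy": 0, "wz": 0.137}])

```text
time_s: 1.77
eef_pos: [0.4585, -0.1328, 0.231]
eef_rot: [-0.0, 0.441, 0.898, 0.0]
wrist_force: [-0.2, -1.2, 0.6]
opening: 0.995
grasp_force: 0.0
```

servo_tool(steps=[{"dx": 0.13, "dy": 0.2, "dz": 0, "wx": 0.02, "wy": 0.015, "wz": 0}, {"dx": 0.26, "dy": 0.4, "dz": 0, "wx": 0.04, "wy": 0.03, "wz": 0}, {"dx": 0.39, "dy": 0.6, "dz": 0, "wx": 0.06, "wy": 0.045, "wz": 0}, {"dx": 0.52, "dy": 0.8, "dz": 0, "wx": 0.08, "wy": 0.06, "wz": 0}, {"dx": 0.65, "dy": 1.0, "dz": 0, "wx": 0.099, "wy": 0.076, "wz": 0}])

```text
time_s: 2.18
eef_pos: [0.5238, -0.033, 0.2313]
eef_rot: [-0.176, 0.434, 0.879, 0.087]
wrist_force: [0.1, -0.1, 0.0]
opening: 1.0
grasp_force: 0.0
```

servo_tool(steps=[{"dx": 0.13, "dy": 0.2, "dz": -0.1, "wx": 0.02, "wy": 0.015, "wz": 0}, {"dx": 0.26, "dy": 0.4, "dz": -0.2, "wx": 0.04, "wy": 0.03, "wz": 0}, {"dx": 0.39, "dy": 0.6, "dz": -0.3, "wx": 0.06, "wy": 0.045, "wz": 0}, {"dx": 0.52, "dy": 0.8, "dz": -0.4, "wx": 0.08, "wy": 0.06, "wz": 0}, {"dx": 0.65, "dy": 1.0, "dz": -0.5, "wx": 0.099, "wy": 0.076, "wz": 0}])

```text
time_s: 2.6
eef_pos: [0.5887, 0.0667, 0.1805]
eef_rot: [-0.345, 0.409, 0.828, 0.169]
wrist_force: [0.8, -0.8, -0.3]
opening: 1.001
grasp_force: 0.0
```

```bash
cat >> h.py <<'E'
from scipy.spatial.transform import Rotation as Ro
def tool():
    o=ctrl.get_obs(); q=np.array(o['eef_rot']); R=Ro.from_quat(q[[1,2,3,0]]).as_matrix()
    print('t',round(o['time_s'],2),'pos',np.round(o['eef_pos'],4),'y',R[:,1].round(3),'z',R[:,2].round(3),'q',np.round(o['q'],2),'F',np.round(o['wrist_force'],1),'open',round(o['opening'],3)); return np.array(o['eef_pos']),R
E
python3 - <<'E'
from h import *
p,R=tool()
print('to go (x100mm)',((np.array([.555,.152,.037])+.020*R[:,2]-p)*10).round(3))
c=cam('wrist'); im=c['frame'].copy()
# predicted jar corners
u=np.array([np.cos(np.radians(37.5)),np.sin(np.radians(37.5)),0]);n=np.array([-u[1],u[0],0])
for z in(.064,.010):
    P=np.array([np.array([.555,.152,z])+.029*(a*u+b*n) for a,b in((1,1),(1,-1),(-1,-1),(-1,1))]); q=proj(c,P)
    for x in q: cv2.circle(im,tuple(int(t) for t in x),3,(0,255,0),1)
save('w1.png',im)
E
```

```text
t 2.6 pos [0.5887 0.0667 0.1805] y [ 0.794  0.608 -0.001] z [-0.432  0.562 -0.705] q [-0.31  0.66  1.25  0.44  1.89 -0.97] F [ 0.8 -0.8 -0.3] open 1.001
to go (x100mm) [-0.424  0.966 -1.576]
```

View pics/w1.png

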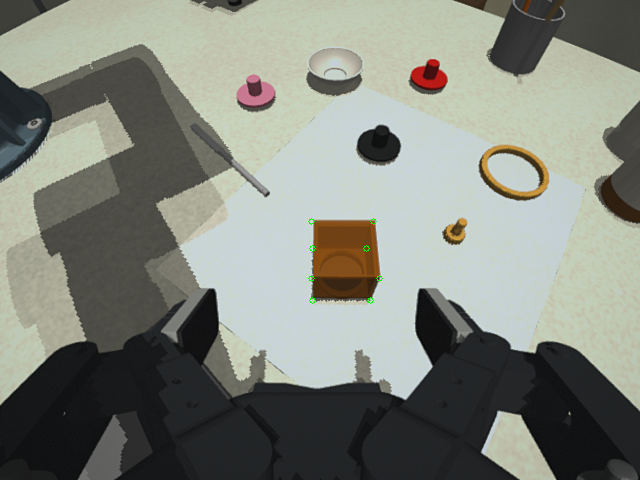

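The wrist view shows the predicted jar corners (green, around 311–378, 220–300) lying on the amber jar to within about 2 px. I'll go in for the grasp.

servo_tool(steps=[{"dx": 0, "dy": 0.08, "dz": -0.17, "wx": 0, "wy": 0, "wz": 0}, {"dx": 0, "dy": 0.16, "dz": -0.34, "wx": 0, "wy": 0, "wz": 0}, {"dx": 0, "dy": 0.24, "dz": -0.52, "wx": 0, "wy": 0, "wz": 0}, {"dx": 0, "dy": 0.32, "dz": -0.7, "wx": 0, "wy": 0, "wz": 0}, {"dx": 0.005, "dy": 0.404, "dz": -0.87, "wx": 0, "wy": 0, "wz": 0}])

```text
time_s: 3.07
eef_pos: [0.5881, 0.1066, 0.0927]
eef_rot: [-0.343, 0.409, 0.828, 0.168]
wrist_force: [0.2, -0.4, 0.1]
opening: 0.996
grasp_force: 0.0
```

servo_tool(steps=[{"dx": -0.09, "dy": 0.11, "dz": -0.14, "wx": 0, "wy": 0, "wz": 0}, {"dx": -0.18, "dy": 0.23, "dz": -0.29, "wx": 0, "wy": 0, "wz": 0}, {"dx": -0.27, "dy": 0.35, "dz": -0.44, "wx": 0, "wy": 0, "wz": 0}, {"dx": -0.36, "dy": 0.47, "dz": -0.58, "wx": 0, "wy": 0, "wz": 0}, {"dx": -0.43, "dy": 0.56, "dz": -0.7, "wx": 0, "wy": 0, "wz": 0}])

```text
time_s: 3.48
eef_pos: [0.5441, 0.1632, 0.0229]
eef_rot: [-0.344, 0.409, 0.828, 0.168]
wrist_force: [0.2, 0.6, 0.5]
opening: 1.001
grasp_force: 0.0
```

servo_tool(steps=[{"dx": 0, "dy": 0, "dz": 0, "wx": 0, "wy": 0, "wz": 0}, {"dx": 0, "dy": 0, "dz": 0, "wx": 0, "wy": 0, "wz": 0}, {"dx": 0, "dy": 0, "dz": 0, "wx": 0, "wy": 0, "wz": 0}, {"dx": 0, "dy": 0, "dz": 0, "wx": 0, "wy": 0, "wz": 0}, {"dx": 0, "dy": 0, "dz": 0, "wx": 0, "wy": 0, "wz": 0}], jaw=0)

```text
time_s: 3.9
eef_pos: [0.5468, 0.1615, 0.0248]
eef_rot: [-0.342, 0.41, 0.829, 0.169]
wrist_force: [0.2, -1.0, -2.1]
opening: 0.673
grasp_force: 63.6
```

servo_tool(steps=[{"dx": 0, "dy": 0, "dz": 0, "wx": 0, "wy": 0, "wz": 0}, {"dx": 0, "dy": 0, "dz": 0, "wx": 0, "wy": 0, "wz": 0}, {"dx": 0, "dy": 0, "dz": 0, "wx": 0, "wy": 0, "wz": 0}, {"dx": 0, "dy": 0, "dz": 0, "wx": 0, "wy": 0, "wz": 0}, {"dx": 0, "dy": 0, "dz": 0, "wx": 0, "wy": 0, "wz": 0}])

```text
time_s: 4.32
eef_pos: [0.5462, 0.1621, 0.0247]
eef_rot: [-0.342, 0.409, 0.829, 0.169]
wrist_force: [1.8, -2.0, 2.3]
opening: 0.673
grasp_force: 63.7
```

servo_tool(steps=[{"dx": 0, "dy": 0, "dz": 0.16, "wx": 0, "wy": 0, "wz": 0}, {"dx": 0, "dy": 0, "dz": 0.32, "wx": 0, "wy": 0, "wz": 0}, {"dx": 0, "dy": 0, "dz": 0.48, "wx": 0, "wy": 0, "wz": 0}, {"dx": 0, "dy": 0, "dz": 0.64, "wx": 0, "wy": 0, "wz": 0}, {"dx": 0, "dy": 0, "dz": 0.8, "wx": 0, "wy": 0, "wz": 0}])

```text
time_s: 4.73
eef_pos: [0.5455, 0.1625, 0.1055]
eef_rot: [-0.343, 0.409, 0.829, 0.169]
wrist_force: [-0.2, -0.7, -2.3]
opening: 0.672
grasp_force: 63.9
```

servo_tool(steps=[{"dx": 0.03, "dy": -0.04, "dz": 0, "wx": -0.026, "wy": -0.02, "wz": 0}, {"dx": 0.06, "dy": -0.08, "dz": 0, "wx": -0.053, "wy": -0.041, "wz": 0}, {"dx": 0.09, "dy": -0.12, "dz": 0, "wx": -0.079, "wy": -0.061, "wz": 0}, {"dx": 0.12, "dy": -0.16, "dz": 0, "wx": -0.106, "wy": -0.081, "wz": 0}, {"dx": 0.16, "dy": -0.2, "dz": 0, "wx": -0.132, "wy": -0.102, "wz": 0}])

```text
time_s: 5.15
eef_pos: [0.5624, 0.142, 0.106]
eef_rot: [-0.113, 0.439, 0.889, 0.058]
wrist_force: [-0.9, 0.3, -2.2]
opening: 0.672
grasp_force: 63.8
```

servo_tool(steps=[{"dx": 0, "dy": 0, "dz": 0, "wx": -0.026, "wy": -0.02, "wz": 0}, {"dx": 0, "dy": 0, "dz": 0, "wx": -0.053, "wy": -0.041, "wz": 0}, {"dx": 0, "dy": 0, "dz": 0, "wx": -0.079, "wy": -0.061, "wz": 0}, {"dx": 0, "dy": 0, "dz": 0, "wx": -0.106, "wy": -0.081, "wz": 0}, {"dx": 0, "dy": 0, "dz": 0, "wx": -0.132, "wy": -0.102, "wz": 0}])

```text
time_s: 5.57
eef_pos: [0.5622, 0.1428, 0.1063]
eef_rot: [0.122, 0.439, 0.889, -0.057]
wrist_force: [0.3, -1.2, -2.2]
opening: 0.671
grasp_force: 63.9
```

servo_tool(steps=[{"dx": 0, "dy": 0, "dz": 0, "wx": -0.026, "wy": -0.02, "wz": 0}, {"dx": 0, "dy": 0, "dz": 0, "wx": -0.053, "wy": -0.041, "wz": 0}, {"dx": 0, "dy": 0, "dz": 0, "wx": -0.079, "wy": -0.061, "wz": 0}, {"dx": 0, "dy": 0, "dz": 0, "wx": -0.106, "wy": -0.081, "wz": 0}, {"dx": 0, "dy": 0, "dz": 0, "wx": -0.133, "wy": -0.101, "wz": 0}])

```text
time_s: 5.98
eef_pos: [0.562, 0.1431, 0.1063]
eef_rot: [0.348, 0.408, 0.827, -0.169]
wrist_force: [-0.3, -0.9, -2.0]
opening: 0.671
grasp_force: 63.9
```

Run:
```python
from h import *
tool(); c=cam('side'); save('s2.png',c['frame'])
```

```text
t 5.98 pos [0.562  0.1431 0.1063] y [0.793 0.61  0.004] z [ 0.437 -0.564 -0.701] q [ 0.43  0.4   1.85 -1.    0.97  0.4 ] F [-0.3 -0.9 -2. ] open 0.671
```

servo_tool(steps=[{"dx": 0, "dy": 0, "dz": -0.2, "wx": 0, "wy": 0, "wz": 0}, {"dx": 0, "dy": 0, "dz": -0.4, "wx": 0, "wy": 0, "wz": 0}, {"dx": 0, "dy": 0, "dz": -0.6, "wx": 0, "wy": 0, "wz": 0}, {"dx": 0, "dy": 0, "dz": -0.75, "wx": 0, "wy": 0, "wz": 0}, {"dx": 0, "dy": 0, "dz": -0.85, "wx": 0, "wy": 0, "wz": 0}])

```text
time_s: 6.45
eef_pos: [0.5609, 0.1419, 0.0181]
eef_rot: [0.343, 0.409, 0.828, -0.17]
wrist_force: [-0.7, -0.3, -2.2]
opening: 0.674
grasp_force: 64.0
```

servo_tool(steps=[{"dx": 0, "dy": 0, "dz": -0.01, "wx": 0, "wy": 0, "wz": 0}, {"dx": 0, "dy": 0, "dz": -0.02, "wx": 0, "wy": 0, "wz": 0}, {"dx": 0, "dy": 0, "dz": -0.03, "wx": 0, "wy": 0, "wz": 0}, {"dx": 0, "dy": 0, "dz": -0.04, "wx": 0, "wy": 0, "wz": 0}, {"dx": 0, "dy": 0, "dz": -0.05, "wx": 0, "wy": 0, "wz": 0}])

```text
time_s: 6.87
eef_pos: [0.5626, 0.1426, 0.0157]
eef_rot: [0.345, 0.408, 0.828, -0.169]
wrist_force: [-5.2, 3.2, 10.8]
opening: 0.67
grasp_force: 65.2
```

servo_tool(steps=[{"dx": 0, "dy": 0, "dz": 0, "wx": 0, "wy": 0, "wz": 0}, {"dx": 0, "dy": 0, "dz": 0, "wx": 0, "wy": 0, "wz": 0}, {"dx": 0, "dy": 0, "dz": 0, "wx": 0, "wy": 0, "wz": 0}, {"dx": 0, "dy": 0, "dz": 0, "wx": 0, "wy": 0, "wz": 0}, {"dx": 0, "dy": 0, "dz": 0, "wx": 0, "wy": 0, "wz": 0}], jaw=1)

```text
time_s: 7.28
eef_pos: [0.5617, 0.1424, 0.0144]
eef_rot: [0.345, 0.408, 0.828, -0.17]
wrist_force: [-0.4, -0.3, 0.3]
opening: 1.001
grasp_force: 0.0
```

servo_tool(steps=[{"dx": -0.09, "dy": 0.11, "dz": 0.14, "wx": 0, "wy": 0, "wz": 0}, {"dx": -0.18, "dy": 0.23, "dz": 0.29, "wx": 0, "wy": 0, "wz": 0}, {"dx": -0.27, "dy": 0.35, "dz": 0.44, "wx": 0, "wy": 0, "wz": 0}, {"dx": -0.36, "dy": 0.47, "dz": 0.58, "wx": 0, "wy": 0, "wz": 0}, {"dx": -0.43, "dy": 0.56, "dz": 0.7, "wx": 0, "wy": 0, "wz": 0}])

```text
time_s: 7.7
eef_pos: [0.5182, 0.1993, 0.0852]
eef_rot: [0.345, 0.408, 0.828, -0.169]
wrist_force: [0.6, 0.6, 0.3]
opening: 0.996
grasp_force: 0.0
```

servo_tool(steps=[{"dx": 0.05, "dy": -0.06, "dz": 0.12, "wx": 0.026, "wy": 0.02, "wz": 0}, {"dx": 0.1, "dy": -0.12, "dz": 0.24, "wx": 0.053, "wy": 0.041, "wz": 0}, {"dx": 0.15, "dy": -0.18, "dz": 0.36, "wx": 0.079, "wy": 0.061, "wz": 0}, {"dx": 0.2, "dy": -0.24, "dz": 0.48, "wx": 0.106, "wy": 0.081, "wz": 0}, {"dx": 0.24, "dy": -0.31, "dz": 0.6, "wx": 0.132, "wy": 0.102, "wz": 0}])

```text
time_s: 8.12
eef_pos: [0.5433, 0.168, 0.1461]
eef_rot: [0.117, 0.437, 0.89, -0.056]
wrist_force: [1.4, -1.1, -0.5]
opening: 1.001
grasp_force: 0.0
```

servo_tool(steps=[{"dx": 0.05, "dy": -0.06, "dz": 0, "wx": 0.026, "wy": 0.02, "wz": 0}, {"dx": 0.1, "dy": -0.12, "dz": 0, "wx": 0.053, "wy": 0.041, "wz": 0}, {"dx": 0.15, "dy": -0.18, "dz": 0, "wx": 0.079, "wy": 0.061, "wz": 0}, {"dx": 0.2, "dy": -0.24, "dz": 0, "wx": 0.106, "wy": 0.081, "wz": 0}, {"dx": 0.24, "dy": -0.31, "dz": 0, "wx": 0.132, "wy": 0.102, "wz": 0}])

```text
time_s: 8.53
eef_pos: [0.5676, 0.1359, 0.1456]
eef_rot: [-0.118, 0.437, 0.89, 0.058]
wrist_force: [0.6, -0.3, -0.2]
opening: 1.002
grasp_force: 0.0
```

servo_tool(steps=[{"dx": 0.05, "dy": -0.06, "dz": 0, "wx": 0.026, "wy": 0.02, "wz": 0}, {"dx": 0.1, "dy": -0.12, "dz": 0, "wx": 0.053, "wy": 0.041, "wz": 0}, {"dx": 0.15, "dy": -0.18, "dz": 0, "wx": 0.079, "wy": 0.061, "wz": 0}, {"dx": 0.2, "dy": -0.24, "dz": 0, "wx": 0.106, "wy": 0.081, "wz": 0}, {"dx": 0.24, "dy": -0.32, "dz": 0, "wx": 0.133, "wy": 0.101, "wz": 0}])

```text
time_s: 8.95
eef_pos: [0.5914, 0.1036, 0.1449]
eef_rot: [-0.344, 0.407, 0.829, 0.171]
wrist_force: [0.3, 0.4, -0.5]
opening: 1.001
grasp_force: 0.0
```

```bash
cat > ck.py <<'E'
from h import *
p,R=tool()
c=cam('wrist'); im=c['frame'].copy()
u=np.array([np.cos(np.radians(37.5)),np.sin(np.radians(37.5)),0]);n=np.array([-u[1],u[0],0])
C=np.array([.555,.1523,.029]); print('go',((C+.016*R[:,2]-p)*10).round(3))
P=np.array([C+.029*a*u+.027*b*n+.029*d*np.array([0,0,1]) for a in(1,-1) for b in (1,-1) for d in (1,-1)])
for x in proj(c,P): cv2.circle(im,tuple(int(t) for t in x),3,(0,255,0),1)
save('w2.png',im)
E
python3 ck.py
```

```text
t 8.95 pos [0.5914 0.1036 0.1449] y [0.792 0.61  0.003] z [-0.431  0.563 -0.705] q [-0.27  0.7   1.27  0.46  1.82 -0.96] F [ 0.3  0.4 -0.5] open 1.001
go [-0.433  0.577 -1.272]
```

View pics/w2.png

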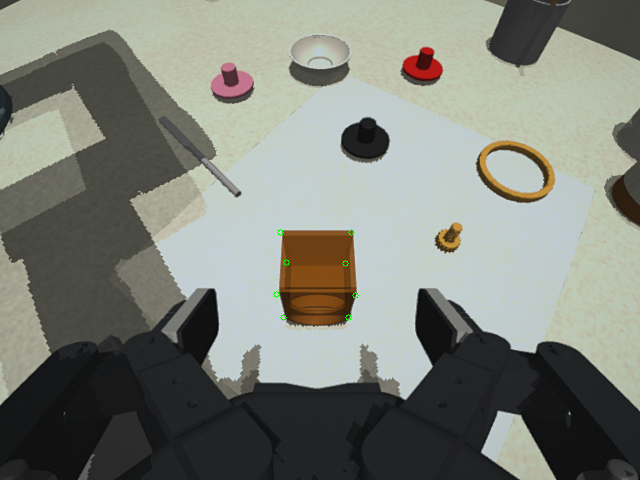

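The jar lies on its side with its mouth toward the gripper, and its corners match the prediction (280–354, 232–320). I'll regrasp now.

servo_tool(steps=[{"dx": 0, "dy": 0, "dz": -0.11, "wx": 0, "wy": 0, "wz": 0}, {"dx": 0, "dy": 0, "dz": -0.22, "wx": 0, "wy": 0, "wz": 0}, {"dx": 0, "dy": 0.01, "dz": -0.33, "wx": 0, "wy": 0, "wz": 0}, {"dx": 0, "dy": 0.01, "dz": -0.45, "wx": 0, "wy": 0, "wz": 0}, {"dx": 0, "dy": 0.01, "dz": -0.57, "wx": 0, "wy": 0, "wz": 0}])

```text
time_s: 9.42
eef_pos: [0.5904, 0.1065, 0.087]
eef_rot: [-0.342, 0.407, 0.83, 0.169]
wrist_force: [-0.4, -0.2, 0.1]
opening: 1.0
grasp_force: 0.0
```

servo_tool(steps=[{"dx": -0.09, "dy": 0.11, "dz": -0.14, "wx": 0, "wy": 0, "wz": 0}, {"dx": -0.18, "dy": 0.23, "dz": -0.29, "wx": 0, "wy": 0, "wz": 0}, {"dx": -0.27, "dy": 0.35, "dz": -0.44, "wx": 0, "wy": 0, "wz": 0}, {"dx": -0.36, "dy": 0.47, "dz": -0.58, "wx": 0, "wy": 0, "wz": 0}, {"dx": -0.43, "dy": 0.565, "dz": -0.7, "wx": 0, "wy": 0, "wz": 0}])

```text
time_s: 9.83
eef_pos: [0.5462, 0.1635, 0.0162]
eef_rot: [-0.343, 0.407, 0.83, 0.169]
wrist_force: [0.2, -0.1, -0.1]
opening: 0.999
grasp_force: 0.0
```

servo_tool(steps=[{"dx": 0, "dy": 0, "dz": 0, "wx": 0, "wy": 0, "wz": 0}, {"dx": 0, "dy": 0, "dz": 0, "wx": 0, "wy": 0, "wz": 0}, {"dx": 0, "dy": 0, "dz": 0, "wx": 0, "wy": 0, "wz": 0}, {"dx": 0, "dy": 0, "dz": 0, "wx": 0, "wy": 0, "wz": 0}, {"dx": 0, "dy": 0, "dz": 0, "wx": 0, "wy": 0, "wz": 0}], jaw=0)

```text
time_s: 10.25
eef_pos: [0.5489, 0.1611, 0.0179]
eef_rot: [-0.341, 0.408, 0.83, 0.17]
wrist_force: [0.8, 0.1, -1.3]
opening: 0.673
grasp_force: 64.1
```

servo_tool(steps=[{"dx": 0, "dy": 0, "dz": 0, "wx": 0, "wy": 0, "wz": 0}, {"dx": 0, "dy": 0, "dz": 0, "wx": 0, "wy": 0, "wz": 0}, {"dx": 0, "dy": 0, "dz": 0, "wx": 0, "wy": 0, "wz": 0}, {"dx": 0, "dy": 0, "dz": 0, "wx": 0, "wy": 0, "wz": 0}, {"dx": 0, "dy": 0, "dz": 0, "wx": 0, "wy": 0, "wz": 0}])

```text
time_s: 10.67
eef_pos: [0.5483, 0.1616, 0.0178]
eef_rot: [-0.342, 0.408, 0.83, 0.17]
wrist_force: [1.8, -2.4, 2.0]
opening: 0.676
grasp_force: 64.5
```

servo_tool(steps=[{"dx": 0, "dy": 0, "dz": 0.2, "wx": 0, "wy": 0, "wz": 0}, {"dx": 0, "dy": 0, "dz": 0.4, "wx": 0, "wy": 0, "wz": 0}, {"dx": 0, "dy": 0, "dz": 0.6, "wx": 0, "wy": 0, "wz": 0}, {"dx": 0, "dy": 0, "dz": 0.8, "wx": 0, "wy": 0, "wz": 0}, {"dx": 0, "dy": 0, "dz": 1.0, "wx": 0, "wy": 0, "wz": 0}])

```text
time_s: 11.08
eef_pos: [0.547, 0.1621, 0.1176]
eef_rot: [-0.343, 0.407, 0.829, 0.169]
wrist_force: [-0.3, -0.1, -1.6]
opening: 0.671
grasp_force: 64.4
```

servo_tool(steps=[{"dx": 0, "dy": -0.18, "dz": 0, "wx": 0, "wy": 0, "wz": -0.016}, {"dx": 0, "dy": -0.36, "dz": 0, "wx": 0, "wy": 0, "wz": -0.032}, {"dx": 0, "dy": -0.54, "dz": 0, "wx": 0, "wy": 0, "wz": -0.048}, {"dx": 0, "dy": -0.72, "dz": 0, "wx": 0, "wy": 0, "wz": -0.064}, {"dx": 0, "dy": -0.89, "dz": 0, "wx": 0, "wy": 0, "wz": -0.081}])

```text
time_s: 11.5
eef_pos: [0.5471, 0.0723, 0.1168]
eef_rot: [-0.318, 0.51, 0.77, 0.212]
wrist_force: [-0.6, -0.4, -2.2]
opening: 0.673
grasp_force: 64.4
```

servo_tool(steps=[{"dx": 0, "dy": -0.18, "dz": 0, "wx": 0, "wy": 0, "wz": -0.016}, {"dx": 0, "dy": -0.36, "dz": 0, "wx": 0, "wy": 0, "wz": -0.032}, {"dx": 0, "dy": -0.54, "dz": 0, "wx": 0, "wy": 0, "wz": -0.048}, {"dx": 0, "dy": -0.72, "dz": 0, "wx": 0, "wy": 0, "wz": -0.064}, {"dx": 0, "dy": -0.89, "dz": 0, "wx": 0, "wy": 0, "wz": -0.081}])

```text
time_s: 11.92
eef_pos: [0.5472, -0.0168, 0.1167]
eef_rot: [-0.289, 0.604, 0.699, 0.25]
wrist_force: [0.9, -0.9, -2.3]
opening: 0.674
grasp_force: 64.4
```

servo_tool(steps=[{"dx": 0, "dy": -0.18, "dz": 0, "wx": 0, "wy": 0, "wz": -0.016}, {"dx": 0, "dy": -0.36, "dz": 0, "wx": 0, "wy": 0, "wz": -0.032}, {"dx": 0, "dy": -0.54, "dz": 0, "wx": 0, "wy": 0, "wz": -0.048}, {"dx": -0.03, "dy": -0.72, "dz": 0, "wx": 0, "wy": 0, "wz": -0.064}, {"dx": -0.06, "dy": -0.89, "dz": 0, "wx": 0, "wy": 0, "wz": -0.08}])

```text
time_s: 12.33
eef_pos: [0.5412, -0.1057, 0.1167]
eef_rot: [-0.255, 0.687, 0.618, 0.284]
wrist_force: [0.3, 0.8, -2.0]
opening: 0.673
grasp_force: 64.4
```

Run:
```python
from h import *
tool()
```

```text
t 12.33 pos [ 0.5412 -0.1057  0.1167] y [ 0.994 -0.106  0.001] z [ 0.075  0.702 -0.708] q [-0.76  0.52  1.63  0.6   1.55 -0.84] F [ 0.3  0.8 -2. ] open 0.673
```

servo_tool(steps=[{"dx": 0, "dy": 0, "dz": 0, "wx": -0.033, "wy": 0.0035, "wz": 0}, {"dx": 0, "dy": 0, "dz": 0, "wx": -0.066, "wy": 0.007, "wz": 0}, {"dx": 0, "dy": 0, "dz": 0, "wx": -0.1, "wy": 0.0105, "wz": 0}, {"dx": 0, "dy": 0, "dz": 0, "wx": -0.133, "wy": 0.014, "wz": 0}, {"dx": 0, "dy": 0, "dz": 0, "wx": -0.166, "wy": 0.0175, "wz": 0}])

```text
time_s: 12.75
eef_pos: [0.5415, -0.1054, 0.1175]
eef_rot: [-0.085, 0.737, 0.664, 0.095]
wrist_force: [0.0, -0.5, -2.4]
opening: 0.67
grasp_force: 64.3
```

servo_tool(steps=[{"dx": 0, "dy": 0, "dz": 0, "wx": -0.033, "wy": 0.0035, "wz": 0}, {"dx": 0, "dy": 0, "dz": 0, "wx": -0.066, "wy": 0.007, "wz": 0}, {"dx": 0, "dy": 0, "dz": 0, "wx": -0.1, "wy": 0.0105, "wz": 0}, {"dx": 0, "dy": 0, "dz": 0, "wx": -0.133, "wy": 0.014, "wz": 0}, {"dx": 0, "dy": 0, "dz": 0, "wx": -0.166, "wy": 0.0175, "wz": 0}])

```text
time_s: 13.17
eef_pos: [0.5416, -0.1047, 0.1178]
eef_rot: [0.09, 0.736, 0.664, -0.099]
wrist_force: [-0.5, 0.1, -2.0]
opening: 0.673
grasp_force: 64.3
```

servo_tool(steps=[{"dx": 0, "dy": 0, "dz": 0, "wx": -0.033, "wy": 0.0035, "wz": 0}, {"dx": 0, "dy": 0, "dz": 0, "wx": -0.066, "wy": 0.007, "wz": 0}, {"dx": 0, "dy": 0, "dz": 0, "wx": -0.1, "wy": 0.0105, "wz": 0}, {"dx": 0, "dy": 0, "dz": 0, "wx": -0.133, "wy": 0.014, "wz": 0}, {"dx": 0, "dy": 0, "dz": 0, "wx": -0.166, "wy": 0.0175, "wz": 0}])

```text
time_s: 13.58
eef_pos: [0.5416, -0.1043, 0.1175]
eef_rot: [0.259, 0.685, 0.618, -0.287]
wrist_force: [-0.7, -0.0, -1.3]
opening: 0.672
grasp_force: 64.4
```

servo_tool(steps=[{"dx": 0, "dy": 0, "dz": -0.12, "wx": 0, "wy": 0, "wz": 0}, {"dx": 0, "dy": 0, "dz": -0.24, "wx": 0, "wy": 0, "wz": 0}, {"dx": 0, "dy": 0, "dz": -0.36, "wx": 0, "wy": 0, "wz": 0}, {"dx": 0, "dy": 0, "dz": -0.48, "wx": 0, "wy": 0, "wz": 0}, {"dx": 0, "dy": 0, "dz": -0.6, "wx": 0, "wy": 0, "wz": 0}])

```text
time_s: 14.0
eef_pos: [0.5415, -0.1061, 0.0562]
eef_rot: [0.256, 0.686, 0.618, -0.286]
wrist_force: [0.7, 0.4, -1.6]
opening: 0.673
grasp_force: 64.4
```

Run:
```python
from h import *
tool(); c=cam('side'); save('s3.png',cv2.resize(c['frame'][120:330,220:500],None,fx=2.5,fy=2.5))
```

```text
t 14.0 pos [ 0.5415 -0.1061  0.0562] y [ 0.994 -0.105 -0.001] z [-0.075 -0.705 -0.706] q [ 0.    0.56  1.72 -0.88  1.15  0.61] F [ 0.7  0.4 -1.6] open 0.673
```

View pics/s3.png

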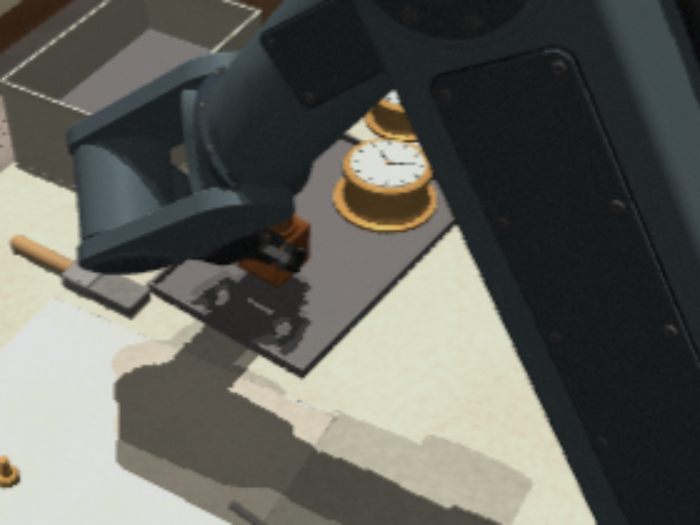

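The view shows the jar (about (275,245) in the crop) held above the empty half of the tray, clear of the clock. I'll lower it the rest of the way.

servo_tool(steps=[{"dx": 0, "dy": 0, "dz": -0.08, "wx": 0, "wy": 0, "wz": 0}, {"dx": 0, "dy": 0, "dz": -0.16, "wx": 0, "wy": 0, "wz": 0}, {"dx": 0, "dy": 0, "dz": -0.24, "wx": 0, "wy": 0, "wz": 0}, {"dx": 0, "dy": 0, "dz": -0.29, "wx": 0, "wy": 0, "wz": 0}, {"dx": 0, "dy": 0, "dz": -0.32, "wx": 0, "wy": 0, "wz": 0}])

```text
time_s: 14.47
eef_pos: [0.5414, -0.1052, 0.0245]
eef_rot: [0.257, 0.685, 0.619, -0.286]
wrist_force: [-0.3, -0.1, -1.3]
opening: 0.67
grasp_force: 64.4
```

servo_tool(steps=[{"dx": 0, "dy": 0, "dz": -0.01, "wx": 0, "wy": 0, "wz": 0}, {"dx": 0, "dy": 0, "dz": -0.02, "wx": 0, "wy": 0, "wz": 0}, {"dx": 0, "dy": 0, "dz": -0.03, "wx": 0, "wy": 0, "wz": 0}, {"dx": 0, "dy": 0, "dz": -0.04, "wx": 0, "wy": 0, "wz": 0}, {"dx": 0, "dy": 0, "dz": -0.05, "wx": 0, "wy": 0, "wz": 0}])

```text
time_s: 14.88
eef_pos: [0.5419, -0.1051, 0.0205]
eef_rot: [0.257, 0.685, 0.618, -0.286]
wrist_force: [-0.0, 0.5, -2.0]
opening: 0.671
grasp_force: 64.4
```

servo_tool(steps=[{"dx": 0, "dy": 0, "dz": -0.004, "wx": 0, "wy": 0, "wz": 0}, {"dx": 0, "dy": 0, "dz": -0.008, "wx": 0, "wy": 0, "wz": 0}, {"dx": 0, "dy": 0, "dz": -0.012, "wx": 0, "wy": 0, "wz": 0}, {"dx": 0, "dy": 0, "dz": -0.015, "wx": 0, "wy": 0, "wz": 0}, {"dx": 0, "dy": 0, "dz": -0.015, "wx": 0, "wy": 0, "wz": 0}])

```text
time_s: 15.3
eef_pos: [0.5418, -0.1052, 0.0196]
eef_rot: [0.257, 0.685, 0.618, -0.286]
wrist_force: [-3.1, 1.7, 5.0]
opening: 0.67
grasp_force: 65.2
```

servo_tool(steps=[{"dx": 0, "dy": 0, "dz": 0, "wx": 0, "wy": 0, "wz": 0}, {"dx": 0, "dy": 0, "dz": 0, "wx": 0, "wy": 0, "wz": 0}, {"dx": 0, "dy": 0, "dz": 0, "wx": 0, "wy": 0, "wz": 0}, {"dx": 0, "dy": 0, "dz": 0, "wx": 0, "wy": 0, "wz": 0}, {"dx": 0, "dy": 0, "dz": 0, "wx": 0, "wy": 0, "wz": 0}], jaw=1)

```text
time_s: 15.72
eef_pos: [0.5417, -0.1052, 0.0187]
eef_rot: [0.257, 0.685, 0.619, -0.286]
wrist_force: [-0.1, -0.7, 0.1]
opening: 0.999
grasp_force: 0.0
```

servo_tool(steps=[{"dx": 0.01, "dy": 0.14, "dz": 0.14, "wx": 0, "wy": 0, "wz": 0}, {"dx": 0.03, "dy": 0.28, "dz": 0.28, "wx": 0, "wy": 0, "wz": 0}, {"dx": 0.045, "dy": 0.42, "dz": 0.42, "wx": 0, "wy": 0, "wz": 0}, {"dx": 0.06, "dy": 0.56, "dz": 0.56, "wx": 0, "wy": 0, "wz": 0}, {"dx": 0.075, "dy": 0.7, "dz": 0.7, "wx": 0, "wy": 0, "wz": 0}])

```text
time_s: 16.13
eef_pos: [0.5491, -0.0345, 0.0894]
eef_rot: [0.257, 0.685, 0.619, -0.286]
wrist_force: [0.3, -0.3, -0.2]
opening: 0.997
grasp_force: 0.0
```

servo_tool(steps=[{"dx": 0.04, "dy": 0.2, "dz": 0.12, "wx": 0.025, "wy": -0.0026, "wz": 0}, {"dx": 0.08, "dy": 0.4, "dz": 0.24, "wx": 0.05, "wy": -0.0052, "wz": 0}, {"dx": 0.12, "dy": 0.6, "dz": 0.36, "wx": 0.075, "wy": -0.0078, "wz": 0}, {"dx": 0.16, "dy": 0.8, "dz": 0.48, "wx": 0.1, "wy": -0.0104, "wz": 0}, {"dx": 0.2, "dy": 1.0, "dz": 0.6, "wx": 0.125, "wy": -0.013, "wz": 0}])

```text
time_s: 16.55
eef_pos: [0.5695, 0.0661, 0.1499]
eef_rot: [0.13, 0.728, 0.658, -0.144]
wrist_force: [0.4, -0.1, -0.3]
opening: 1.0
grasp_force: 0.0
```

servo_tool(steps=[{"dx": 0.06, "dy": 0.2, "dz": 0, "wx": 0.025, "wy": -0.0026, "wz": 0}, {"dx": 0.12, "dy": 0.4, "dz": 0, "wx": 0.05, "wy": -0.0052, "wz": 0}, {"dx": 0.18, "dy": 0.6, "dz": 0, "wx": 0.075, "wy": -0.0078, "wz": 0}, {"dx": 0.24, "dy": 0.8, "dz": 0, "wx": 0.1, "wy": -0.0104, "wz": 0}, {"dx": 0.3, "dy": 1.0, "dz": 0, "wx": 0.125, "wy": -0.013, "wz": 0}])

```text
time_s: 16.97
eef_pos: [0.5997, 0.1658, 0.1494]
eef_rot: [-0.001, 0.742, 0.67, 0.002]
wrist_force: [0.5, -0.3, -0.9]
opening: 1.001
grasp_force: 0.0
```

servo_tool(steps=[{"dx": 0.06, "dy": 0.16, "dz": 0, "wx": 0, "wy": 0, "wz": 0}, {"dx": 0.12, "dy": 0.32, "dz": 0, "wx": 0, "wy": 0, "wz": 0}, {"dx": 0.18, "dy": 0.48, "dz": 0, "wx": 0, "wy": 0, "wz": 0}, {"dx": 0.24, "dy": 0.64, "dz": 0, "wx": 0, "wy": 0, "wz": 0}, {"dx": 0.3, "dy": 0.8, "dz": 0, "wx": 0, "wy": 0, "wz": 0}])

```text
time_s: 17.38
eef_pos: [0.6293, 0.2454, 0.1486]
eef_rot: [-0.0, 0.742, 0.67, -0.0]
wrist_force: [1.1, -0.8, 0.2]
opening: 0.998
grasp_force: 0.0
```

```bash
cat > ck2.py <<'E'
from h import *
p,R=tool()
w=cam('wrist'); t=cam('top'); s=cam('side')
save('mix.png',np.hstack([cv2.resize(w['frame'],(440,330)),cv2.resize(t['frame'][180:310,320:450],(330,330))]))
for c,n in((w,'w4'),(t,'t4'),(s,'s4')): np.save(n+'.npy',c,allow_pickle=True); 
for z in(.01,.032): print(proj(w,[.629,.2695,z]))
print(proj(w,[.4888,.332,.024]))
E
python3 ck2.py
```

```text
t 17.38 pos [0.6293 0.2454 0.1486] y [ 0.995 -0.102 -0.001] z [-0.001  0.    -1.   ] q [0.2  0.47 1.4  0.   1.27 0.3 ] F [ 1.1 -0.8  0.2] open 0.998
[[314.27065298 201.571596  ]]
[[314.03777264 206.00309549]]
[[129.38112581 144.76854315]]
```

View pics/mix.png

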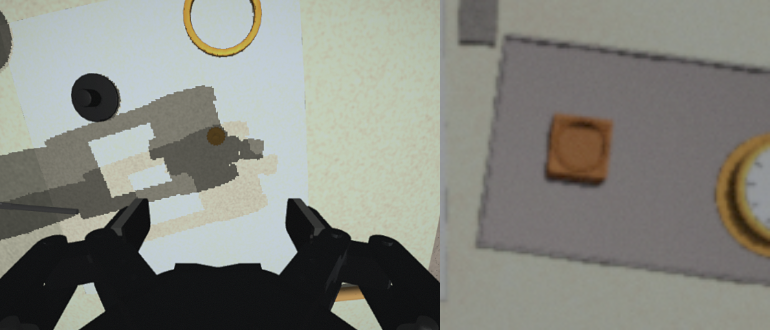

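The left half (wrist view) shows the thumbscrew at about (314,198) and the lid at about (138,141). The right half (top-view crop) shows the jar upright, mouth up, in the tray at full-frame pixel (375,239). Next I'll measure the thumbscrew, lid and jar mouth.

```bash
cat > m4.py <<'E'
from h import *
L=lambda n:np.load(n+'.npy',allow_pickle=True).item()
w,t,s=L('w4'),L('t4'),L('s4')
def blob(c,f,x,y,W,H):
    hsv=cv2.cvtColor(c['frame'],cv2.COLOR_RGB2HSV).astype(int); m=np.zeros(hsv.shape[:2],np.uint8); m[y:y+H,x:x+W]=f(hsv)[y:y+H,x:x+W]
    n,l,st,ce=cv2.connectedComponentsWithStats(m); i=1+np.argmax(st[1:,4]); return (l==i),ce[i],st[i]
m,ce,st=blob(w,lambda h:(h[...,1]>90),285,170,60,60); print('ts w',ce,st,onz(w,*ce,.01),onz(w,*ce,.02))
m,ce,st=blob(w,lambda h:(h[...,2]<75),90,95,95,90); print('lid w',ce,st,onz(w,*ce,.012),'obj')
# jar in top: whole mask
for n,c,b in(('t',t,(350,215,50,50)),('s',s,(300,180,80,80))):
    m,ce,st=blob(c,lambda h:(h[...,1]>100),*b); print('jar',n,ce,st,onz(c,*ce,.03),onz(c,*ce,.06))
k=6; im=cv2.resize(t['frame'][215:265,350:400],None,fx=k,fy=k,interpolation=cv2.INTER_CUBIC); save('jar.png',im)
E
python3 m4.py
```

```text
ts w [313.78348624 197.81834862] [301 185  27  27 545] [0.62891886 0.27272596 0.01      ] [0.62916809 0.27418751 0.02      ]
lid w [138.14415821 141.69502992] [ 104  107   70   71 3843] [0.4901803  0.33433151 0.012     ] obj
jar t [374.35810811 238.28547297] [362 225  26  28 592] [ 0.54444625 -0.09454015  0.03      ] [ 0.54011942 -0.09194359  0.06      ]
jar s [328.56976744 227.05087209] [315 212  28  32 688] [ 0.54505831 -0.09721588  0.03      ] [ 0.52873139 -0.0698289   0.06      ]
```

View pics/jar.png

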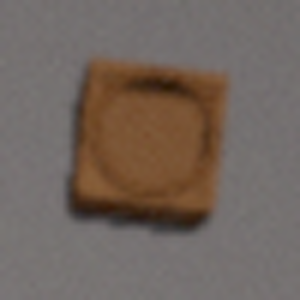

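The crop shows the jar's round mouth opening upward, centred near full-frame (374.6,237.8). That agrees with the pose I tracked through the grasps, (0.543, -0.094). Picking the thumbscrew now.

servo_tool(steps=[{"dx": 0, "dy": 0.05, "dz": -0.14, "wx": 0, "wy": 0, "wz": 0}, {"dx": 0, "dy": 0.1, "dz": -0.28, "wx": 0, "wy": 0, "wz": 0}, {"dx": 0, "dy": 0.15, "dz": -0.42, "wx": 0, "wy": 0, "wz": 0}, {"dx": 0, "dy": 0.2, "dz": -0.56, "wx": 0, "wy": 0, "wz": 0}, {"dx": 0, "dy": 0.256, "dz": -0.7, "wx": 0, "wy": 0, "wz": 0}])

```text
time_s: 17.95
eef_pos: [0.6283, 0.2704, 0.0762]
eef_rot: [-0.001, 0.742, 0.67, -0.001]
wrist_force: [0.4, -0.1, 0.2]
opening: 1.001
grasp_force: 0.0
```

servo_tool(steps=[{"dx": 0, "dy": 0, "dz": -0.15, "wx": 0, "wy": 0, "wz": 0}, {"dx": 0, "dy": 0, "dz": -0.3, "wx": 0, "wy": 0, "wz": 0}, {"dx": 0, "dy": 0, "dz": -0.45, "wx": 0, "wy": 0, "wz": 0}, {"dx": 0, "dy": 0, "dz": -0.58, "wx": 0, "wy": 0, "wz": 0}, {"dx": 0, "dy": 0, "dz": -0.65, "wx": 0, "wy": 0, "wz": 0}])

```text
time_s: 18.37
eef_pos: [0.628, 0.2699, 0.0109]
eef_rot: [-0.001, 0.742, 0.67, -0.001]
wrist_force: [-0.4, -0.2, 0.1]
opening: 1.0
grasp_force: 0.0
```

servo_tool(steps=[{"dx": 0, "dy": 0, "dz": 0, "wx": 0, "wy": 0, "wz": 0}, {"dx": 0, "dy": 0, "dz": 0, "wx": 0, "wy": 0, "wz": 0}, {"dx": 0, "dy": 0, "dz": 0, "wx": 0, "wy": 0, "wz": 0}, {"dx": 0, "dy": 0, "dz": 0, "wx": 0, "wy": 0, "wz": 0}, {"dx": 0, "dy": 0, "dz": 0, "wx": 0, "wy": 0, "wz": 0}], jaw=0)

```text
time_s: 18.78
eef_pos: [0.63, 0.2706, 0.015]
eef_rot: [0.0, 0.742, 0.67, 0.001]
wrist_force: [-0.2, 1.3, 0.4]
opening: 0.301
grasp_force: 0.0
```

servo_tool(steps=[{"dx": 0, "dy": 0, "dz": 0, "wx": 0, "wy": 0, "wz": 0}, {"dx": 0, "dy": 0, "dz": 0, "wx": 0, "wy": 0, "wz": 0}, {"dx": 0, "dy": 0, "dz": 0, "wx": 0, "wy": 0, "wz": 0}, {"dx": 0, "dy": 0, "dz": 0, "wx": 0, "wy": 0, "wz": 0}, {"dx": 0, "dy": 0, "dz": 0, "wx": 0, "wy": 0, "wz": 0}])

```text
time_s: 19.2
eef_pos: [0.6298, 0.2706, 0.0147]
eef_rot: [-0.0, 0.742, 0.67, 0.001]
wrist_force: [-1.5, -0.9, 6.1]
opening: 0.087
grasp_force: 58.7
```

servo_tool(steps=[{"dx": 0, "dy": 0, "dz": 0.2, "wx": 0, "wy": 0, "wz": 0}, {"dx": 0, "dy": 0, "dz": 0.4, "wx": 0, "wy": 0, "wz": 0}, {"dx": 0, "dy": 0, "dz": 0.6, "wx": 0, "wy": 0, "wz": 0}, {"dx": 0, "dy": 0, "dz": 0.8, "wx": 0, "wy": 0, "wz": 0}, {"dx": 0, "dy": 0, "dz": 1.0, "wx": 0, "wy": 0, "wz": 0}])

```text
time_s: 19.62
eef_pos: [0.6287, 0.2703, 0.1141]
eef_rot: [-0.001, 0.742, 0.67, -0.0]
wrist_force: [0.7, -0.4, -0.6]
opening: 0.079
grasp_force: 58.6
```

```bash
cat > m5.py <<'E'
from h import *
p,R=tool()
w=cam('wrist');s=cam('side')
h=cv2.cvtColor(w['frame'],cv2.COLOR_RGB2HSV); m=((h[...,1]>90)&(h[...,0]<35)).astype(np.uint8)
n,l,st,ce=cv2.connectedComponentsWithStats(m)
for i in range(1,n):
    if st[i,4]>60: print(st[i],ce[i].round(1))
print('tip',proj(w,p),'below',proj(w,p-[0,0,.01]),'above',proj(w,p+[0,0,.019]))
h=cv2.cvtColor(s['frame'],cv2.COLOR_RGB2HSV);print('side old spot sat>100 px',(h[295:320,213:233,1]>100).sum())
q=proj(s,p)[0].astype(int);print(q,(h[q[1]-15:q[1]+25,q[0]-20:q[0]+20,1]>100).sum())
E
python3 m5.py
```

```text
t 19.62 pos [0.6287 0.2703 0.1141] y [ 0.995 -0.102 -0.002] z [-0.002  0.    -1.   ] q [0.23 0.53 1.39 0.   1.22 0.33] F [ 0.7 -0.4 -0.6] open 0.079
[ 265    0  128  110 3348] [328.9  58.1]
[ 298  264   39   60 1129] [316.5 291.2]
tip [[317.67307068 299.57251291]] below [[317.65284357 290.68824693]] above [[317.71887691 319.83367637]]
side old spot sat>100 px 0
[214 281] 35
```

servo_tool(steps=[{"dx": -0.04, "dy": -0.18, "dz": 0, "wx": 0, "wy": 0, "wz": 0}, {"dx": -0.08, "dy": -0.36, "dz": 0, "wx": 0, "wy": 0, "wz": 0}, {"dx": -0.12, "dy": -0.54, "dz": 0, "wx": 0, "wy": 0, "wz": 0}, {"dx": -0.17, "dy": -0.73, "dz": 0, "wx": 0, "wy": 0, "wz": 0}, {"dx": -0.214, "dy": -0.918, "dz": 0, "wx": 0, "wy": 0, "wz": 0}])

```text
time_s: 20.13
eef_pos: [0.6064, 0.1778, 0.1119]
eef_rot: [-0.001, 0.742, 0.67, -0.001]
wrist_force: [-0.2, -0.2, -0.1]
opening: 0.084
grasp_force: 58.6
```

servo_tool(steps=[{"dx": -0.04, "dy": -0.18, "dz": 0, "wx": 0, "wy": 0, "wz": 0}, {"dx": -0.08, "dy": -0.36, "dz": 0, "wx": 0, "wy": 0, "wz": 0}, {"dx": -0.12, "dy": -0.54, "dz": 0, "wx": 0, "wy": 0, "wz": 0}, {"dx": -0.17, "dy": -0.73, "dz": 0, "wx": 0, "wy": 0, "wz": 0}, {"dx": -0.214, "dy": -0.918, "dz": 0, "wx": 0, "wy": 0, "wz": 0}])

```text
time_s: 20.55
eef_pos: [0.5851, 0.086, 0.1121]
eef_rot: [-0.001, 0.742, 0.67, -0.001]
wrist_force: [0.2, -1.2, -0.6]
opening: 0.079
grasp_force: 58.6
```

servo_tool(steps=[{"dx": -0.04, "dy": -0.18, "dz": 0, "wx": 0, "wy": 0, "wz": 0}, {"dx": -0.08, "dy": -0.36, "dz": 0, "wx": 0, "wy": 0, "wz": 0}, {"dx": -0.12, "dy": -0.54, "dz": 0, "wx": 0, "wy": 0, "wz": 0}, {"dx": -0.17, "dy": -0.73, "dz": 0, "wx": 0, "wy": 0, "wz": 0}, {"dx": -0.214, "dy": -0.918, "dz": 0, "wx": 0, "wy": 0, "wz": 0}])

```text
time_s: 20.97
eef_pos: [0.5637, -0.0056, 0.1122]
eef_rot: [-0.001, 0.742, 0.67, -0.001]
wrist_force: [0.3, 0.4, -0.9]
opening: 0.09
grasp_force: 58.6
```

servo_tool(steps=[{"dx": -0.04, "dy": -0.18, "dz": 0, "wx": 0, "wy": 0, "wz": 0}, {"dx": -0.08, "dy": -0.36, "dz": 0, "wx": 0, "wy": 0, "wz": 0}, {"dx": -0.12, "dy": -0.54, "dz": 0, "wx": 0, "wy": 0, "wz": 0}, {"dx": -0.17, "dy": -0.73, "dz": 0, "wx": 0, "wy": 0, "wz": 0}, {"dx": -0.214, "dy": -0.918, "dz": 0, "wx": 0, "wy": 0, "wz": 0}])

```text
time_s: 21.38
eef_pos: [0.5423, -0.0972, 0.1122]
eef_rot: [-0.001, 0.742, 0.67, -0.0]
wrist_force: [0.4, -0.6, 0.1]
opening: 0.084
grasp_force: 58.6
```

Run:
```python
from h import *
p,R=tool(); w=cam('wrist'); im=w['frame'].copy()
for z in(.068,):
    P=np.array([[.543+.023*np.cos(a),-.094+.023*np.sin(a),z] for a in np.linspace(0,6.28,13)])
    for x in proj(w,P): cv2.circle(im,tuple(int(t) for t in x),2,(0,255,0),-1)
save('w6.png',im)
```

```text
t 21.38 pos [ 0.5423 -0.0972  0.1122] y [ 0.995 -0.102 -0.003] z [-0.003  0.002 -1.   ] q [-0.39  0.27  1.76  0.    1.11 -0.29] F [ 0.4 -0.6  0.1] open 0.084
```

View pics/w6.png

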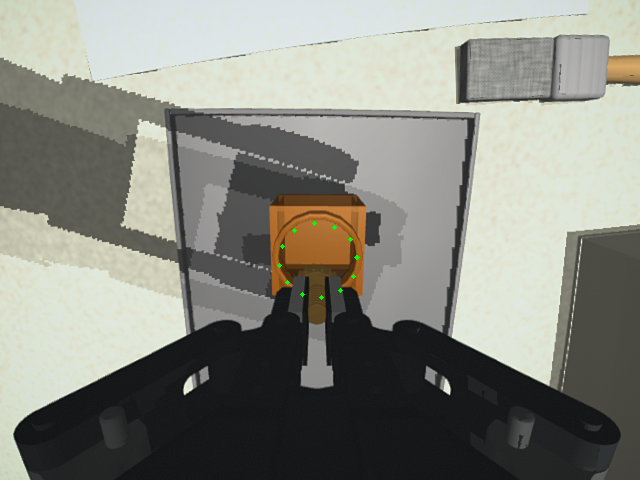

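The wrist view shows the thumbscrew held above the mouth, with the predicted mouth circle (317,260) within about 5 px of the seen rim. I'll lower until the tips are just above the rim and release.

servo_tool(steps=[{"dx": 0, "dy": 0.02, "dz": -0.1, "wx": 0, "wy": 0, "wz": 0}, {"dx": 0, "dy": 0.02, "dz": -0.2, "wx": 0, "wy": 0, "wz": 0}, {"dx": 0, "dy": 0.02, "dz": -0.3, "wx": 0, "wy": 0, "wz": 0}, {"dx": 0, "dy": 0.02, "dz": -0.38, "wx": 0, "wy": 0, "wz": 0}, {"dx": 0, "dy": 0.02, "dz": -0.41, "wx": 0, "wy": 0, "wz": 0}])

```text
time_s: 21.85
eef_pos: [0.5422, -0.0933, 0.0702]
eef_rot: [-0.002, 0.742, 0.671, -0.001]
wrist_force: [0.1, -0.3, -0.6]
opening: 0.083
grasp_force: 58.6
```

servo_tool(steps=[{"dx": 0, "dy": 0, "dz": 0, "wx": 0, "wy": 0, "wz": 0}, {"dx": 0, "dy": 0, "dz": 0, "wx": 0, "wy": 0, "wz": 0}, {"dx": 0, "dy": 0, "dz": 0, "wx": 0, "wy": 0, "wz": 0}, {"dx": 0, "dy": 0, "dz": 0, "wx": 0, "wy": 0, "wz": 0}, {"dx": 0, "dy": 0, "dz": 0, "wx": 0, "wy": 0, "wz": 0}], jaw=0.4)

```text
time_s: 22.27
eef_pos: [0.544, -0.0949, 0.0734]
eef_rot: [0.0, 0.742, 0.67, 0.0]
wrist_force: [0.3, 0.0, -0.0]
opening: 0.402
grasp_force: 0.0
```

servo_tool(steps=[{"dx": 0, "dy": 0, "dz": 0.16, "wx": 0, "wy": 0, "wz": 0}, {"dx": 0, "dy": 0, "dz": 0.32, "wx": 0, "wy": 0, "wz": 0}, {"dx": 0, "dy": 0, "dz": 0.48, "wx": 0, "wy": 0, "wz": 0}, {"dx": 0, "dy": 0, "dz": 0.64, "wx": 0, "wy": 0, "wz": 0}, {"dx": 0, "dy": 0, "dz": 0.8, "wx": 0, "wy": 0, "wz": 0}])

```text
time_s: 22.68
eef_pos: [0.5437, -0.0948, 0.154]
eef_rot: [-0.0, 0.742, 0.67, 0.0]
wrist_force: [0.6, 0.3, 0.4]
opening: 0.398
grasp_force: 0.0
```

Run:
```python
from h import *
p,R=tool(); w=cam('wrist'); h=cv2.cvtColor(w['frame'],cv2.COLOR_RGB2HSV)
q=proj(w,[[.543,-.094,.068],[.566,-.094,.068],[.543,-.094,.009]]); print(q)
x,y=q[0].astype(int); save('w7.png',cv2.resize(w['frame'][y-70:y+70,x-90:x+90],None,fx=4,fy=4,interpolation=cv2.INTER_CUBIC))
```

```text
t 22.68 pos [ 0.5437 -0.0948  0.154 ] y [ 0.995 -0.102  0.   ] z [ 0.  0. -1.] q [-0.39  0.21  1.74  0.    1.19 -0.29] F [0.6 0.3 0.4] open 0.398
[[316.28947841 245.51698133]
 [348.39958327 242.39404081]
 [316.37700459 226.49761657]]
```

View pics/w7.png

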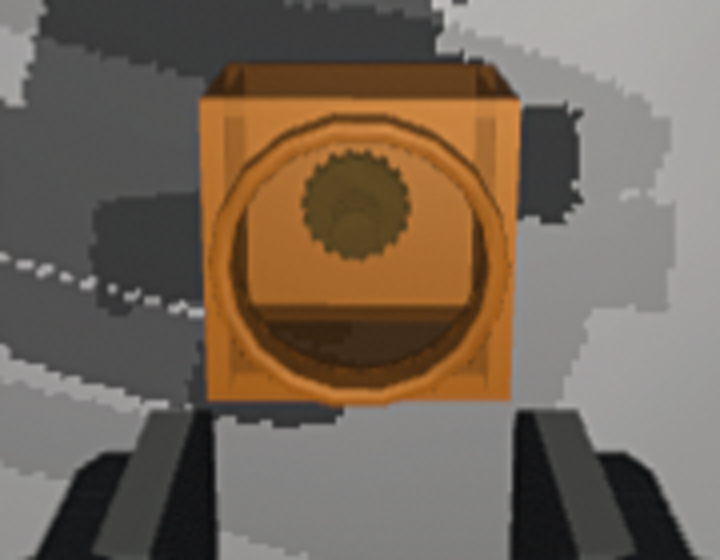

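The crop shows the thumbscrew standing on its head inside the jar at crop pixel (355,205), with the mouth centred at (360,258). That was the last picture, so I go by numbers from here. To fix the jar's y exactly, I'll turn the tool 90° and lightly pinch the jar across its y faces. The lid will then be gripped along the same axis.

servo_tool(steps=[{"dx": 0, "dy": 0, "dz": 0, "wx": 0, "wy": 0, "wz": 0.033}, {"dx": 0, "dy": 0, "dz": 0, "wx": 0, "wy": 0, "wz": 0.066}, {"dx": 0, "dy": 0, "dz": 0, "wx": 0, "wy": 0, "wz": 0.1}, {"dx": 0, "dy": 0, "dz": 0, "wx": 0, "wy": 0, "wz": 0.133}, {"dx": 0, "dy": 0, "dz": 0, "wx": 0, "wy": 0, "wz": 0.167}], jaw=1)

```text
time_s: 23.15
eef_pos: [0.5436, -0.0948, 0.1527]
eef_rot: [-0.0, 0.541, 0.841, -0.0]
wrist_force: [0.1, 0.4, 0.0]
opening: 1.002
grasp_force: 0.0
```

servo_tool(steps=[{"dx": 0, "dy": 0, "dz": 0, "wx": 0, "wy": 0, "wz": 0.033}, {"dx": 0, "dy": 0, "dz": 0, "wx": 0, "wy": 0, "wz": 0.066}, {"dx": 0, "dy": 0, "dz": 0, "wx": 0, "wy": 0, "wz": 0.1}, {"dx": 0, "dy": 0, "dz": 0, "wx": 0, "wy": 0, "wz": 0.133}, {"dx": 0, "dy": 0, "dz": 0, "wx": 0, "wy": 0, "wz": 0.167}])

```text
time_s: 23.57
eef_pos: [0.5436, -0.0948, 0.1527]
eef_rot: [-0.0, 0.304, 0.953, -0.0]
wrist_force: [-0.4, -0.6, -0.5]
opening: 1.0
grasp_force: 0.0
```

servo_tool(steps=[{"dx": 0, "dy": 0, "dz": 0, "wx": 0, "wy": 0, "wz": 0.033}, {"dx": 0, "dy": 0, "dz": 0, "wx": 0, "wy": 0, "wz": 0.066}, {"dx": 0, "dy": 0, "dz": 0, "wx": 0, "wy": 0, "wz": 0.1}, {"dx": 0, "dy": 0, "dz": 0, "wx": 0, "wy": 0, "wz": 0.133}, {"dx": 0, "dy": 0, "dz": 0, "wx": 0, "wy": 0, "wz": 0.166}])

```text
time_s: 23.98
eef_pos: [0.5436, -0.0948, 0.1526]
eef_rot: [-0.0, 0.049, 0.999, -0.0]
wrist_force: [0.4, 0.1, 0.2]
opening: 0.997
grasp_force: 0.0
```

Run:
```python
from h import *
p,R=tool(); w=cam('wrist'); h=cv2.cvtColor(w['frame'],cv2.COLOR_RGB2HSV)
m=((h[...,1]>120)&(h[...,0]<25)).astype(np.uint8); n,l,st,ce=cv2.connectedComponentsWithStats(m); i=1+np.argmax(st[1:,4]); print(st[i],ce[i],onz(w,*ce[i],.058))
ct=max(cv2.findContours((l==i).astype(np.uint8),0,1)[0],key=cv2.contourArea)
print(cv2.approxPolyDP(ct,5,True)[:,0].tolist())
u=np.array([.9945,-.1045,0]);v=np.array([.1045,.9945,0])
print(proj(w,[np.array([.543,-.094,.058])+.029*(a*u+b*v) for a,b in((1,1),(1,-1),(-1,-1),(-1,1))]).round(1).tolist())
```

```text
t 23.98 pos [ 0.5436 -0.0948  0.1526] y [ 0.097  0.995 -0.001] z [-0.    -0.001 -1.   ] q [-0.39  0.21  1.74 -0.    1.19 -1.86] F [0.4 0.1 0.2] open 0.997
[   0  130  156  151 9311] [ 98.37214048 197.00644399] [ 0.49515854 -0.24844053  0.058     ]
[[103, 135], [69, 130], [0, 153], [0, 164], [22, 153], [62, 162], [87, 187], [97, 212], [92, 251], [67, 271], [29, 268], [0, 244], [28, 273], [62, 280], [115, 268], [148, 241], [155, 216], [149, 181], [132, 155]]
[[352.3, 277.2], [276.1, 276.6], [274.3, 200.9], [355.2, 201.6]]
```

servo_tool(steps=[{"dx": 0, "dy": 0, "dz": -0.14, "wx": 0, "wy": 0, "wz": 0}, {"dx": 0, "dy": 0, "dz": -0.28, "wx": 0, "wy": 0, "wz": 0}, {"dx": 0, "dy": 0, "dz": -0.42, "wx": 0, "wy": 0, "wz": 0}, {"dx": 0, "dy": 0, "dz": -0.56, "wx": 0, "wy": 0, "wz": 0}, {"dx": 0, "dy": 0, "dz": -0.7, "wx": 0, "wy": 0, "wz": 0}])

```text
time_s: 24.45
eef_pos: [0.5436, -0.0948, 0.0821]
eef_rot: [-0.0, 0.052, 0.999, -0.0]
wrist_force: [-0.7, -0.8, -0.4]
opening: 1.0
grasp_force: 0.0
```

servo_tool(steps=[{"dx": 0, "dy": 0, "dz": -0.1, "wx": 0, "wy": 0, "wz": 0}, {"dx": 0, "dy": 0, "dz": -0.2, "wx": 0, "wy": 0, "wz": 0}, {"dx": 0, "dy": 0, "dz": -0.3, "wx": 0, "wy": 0, "wz": 0}, {"dx": 0, "dy": 0, "dz": -0.4, "wx": 0, "wy": 0, "wz": 0}, {"dx": 0, "dy": 0, "dz": -0.47, "wx": 0, "wy": 0, "wz": 0}])

```text
time_s: 24.87
eef_pos: [0.5434, -0.0946, 0.0347]
eef_rot: [-0.001, 0.051, 0.999, -0.0]
wrist_force: [-0.0, 0.2, 0.1]
opening: 0.999
grasp_force: 0.0
```

servo_tool(steps=[{"dx": 0, "dy": 0, "dz": 0, "wx": 0, "wy": 0, "wz": 0}, {"dx": 0, "dy": 0, "dz": 0, "wx": 0, "wy": 0, "wz": 0}, {"dx": 0, "dy": 0, "dz": 0, "wx": 0, "wy": 0, "wz": 0}, {"dx": 0, "dy": 0, "dz": 0, "wx": 0, "wy": 0, "wz": 0}, {"dx": 0, "dy": 0, "dz": 0, "wx": 0, "wy": 0, "wz": 0}], jaw=0.66)

```text
time_s: 25.28
eef_pos: [0.5439, -0.0949, 0.0362]
eef_rot: [0.0, 0.051, 0.999, -0.0]
wrist_force: [0.4, 0.2, -1.0]
opening: 0.671
grasp_force: 44.5
```

servo_tool(steps=[{"dx": 0, "dy": 0, "dz": 0, "wx": 0, "wy": 0, "wz": 0}, {"dx": 0, "dy": 0, "dz": 0, "wx": 0, "wy": 0, "wz": 0}, {"dx": 0, "dy": 0, "dz": 0, "wx": 0, "wy": 0, "wz": 0}, {"dx": 0, "dy": 0, "dz": 0, "wx": 0, "wy": 0, "wz": 0}, {"dx": 0, "dy": 0, "dz": 0, "wx": 0, "wy": 0, "wz": 0}])

```text
time_s: 25.7
eef_pos: [0.544, -0.0949, 0.0362]
eef_rot: [0.0, 0.051, 0.999, -0.0]
wrist_force: [-0.0, 0.7, 3.8]
opening: 0.67
grasp_force: 45.0
```

servo_tool(steps=[{"dx": 0, "dy": 0, "dz": 0, "wx": 0, "wy": 0, "wz": 0}, {"dx": 0, "dy": 0, "dz": 0, "wx": 0, "wy": 0, "wz": 0}, {"dx": 0, "dy": 0, "dz": 0, "wx": 0, "wy": 0, "wz": 0}, {"dx": 0, "dy": 0, "dz": 0, "wx": 0, "wy": 0, "wz": 0}, {"dx": 0, "dy": 0, "dz": 0, "wx": 0, "wy": 0, "wz": 0}], jaw=1)

```text
time_s: 26.12
eef_pos: [0.5434, -0.0947, 0.0356]
eef_rot: [-0.0, 0.051, 0.999, -0.0]
wrist_force: [-0.1, -0.4, -0.2]
opening: 0.996
grasp_force: 0.0
```

servo_tool(steps=[{"dx": 0, "dy": 0, "dz": 0.2, "wx": 0, "wy": 0, "wz": 0}, {"dx": 0, "dy": 0, "dz": 0.4, "wx": 0, "wy": 0, "wz": 0}, {"dx": 0, "dy": 0, "dz": 0.6, "wx": 0, "wy": 0, "wz": 0}, {"dx": 0, "dy": 0, "dz": 0.8, "wx": 0, "wy": 0, "wz": 0}, {"dx": 0, "dy": 0, "dz": 1.0, "wx": 0, "wy": 0, "wz": 0}])

```text
time_s: 26.53
eef_pos: [0.5434, -0.0947, 0.1366]
eef_rot: [-0.0, 0.051, 0.999, -0.0]
wrist_force: [-0.3, 0.3, -0.0]
opening: 0.999
grasp_force: 0.0
```

servo_tool(steps=[{"dx": -0.02, "dy": 0.17, "dz": 0, "wx": 0, "wy": 0, "wz": 0}, {"dx": -0.04, "dy": 0.34, "dz": 0, "wx": 0, "wy": 0, "wz": 0}, {"dx": -0.06, "dy": 0.51, "dz": 0, "wx": 0, "wy": 0, "wz": 0}, {"dx": -0.08, "dy": 0.68, "dz": 0, "wx": 0, "wy": 0, "wz": 0}, {"dx": -0.11, "dy": 0.854, "dz": 0, "wx": 0, "wy": 0, "wz": 0}])

```text
time_s: 26.95
eef_pos: [0.5325, -0.0087, 0.1358]
eef_rot: [-0.0, 0.051, 0.999, -0.0]
wrist_force: [0.3, 0.8, -0.0]
opening: 1.002
grasp_force: 0.0
```

servo_tool(steps=[{"dx": -0.02, "dy": 0.17, "dz": 0, "wx": 0, "wy": 0, "wz": 0}, {"dx": -0.04, "dy": 0.34, "dz": 0, "wx": 0, "wy": 0, "wz": 0}, {"dx": -0.06, "dy": 0.51, "dz": 0, "wx": 0, "wy": 0, "wz": 0}, {"dx": -0.08, "dy": 0.68, "dz": 0, "wx": 0, "wy": 0, "wz": 0}, {"dx": -0.11, "dy": 0.854, "dz": 0, "wx": 0, "wy": 0, "wz": 0}])

```text
time_s: 27.37
eef_pos: [0.5214, 0.0768, 0.1358]
eef_rot: [-0.0, 0.051, 0.999, -0.0]
wrist_force: [0.5, 0.1, 0.3]
opening: 0.999
grasp_force: 0.0
```

servo_tool(steps=[{"dx": -0.02, "dy": 0.17, "dz": 0, "wx": 0, "wy": 0, "wz": 0}, {"dx": -0.04, "dy": 0.34, "dz": 0, "wx": 0, "wy": 0, "wz": 0}, {"dx": -0.06, "dy": 0.51, "dz": 0, "wx": 0, "wy": 0, "wz": 0}, {"dx": -0.08, "dy": 0.68, "dz": 0, "wx": 0, "wy": 0, "wz": 0}, {"dx": -0.11, "dy": 0.854, "dz": 0, "wx": 0, "wy": 0, "wz": 0}])

```text
time_s: 27.78
eef_pos: [0.5105, 0.1623, 0.1358]
eef_rot: [-0.0, 0.051, 0.999, -0.0]
wrist_force: [0.3, 0.7, 0.7]
opening: 1.001
grasp_force: 0.0
```

servo_tool(steps=[{"dx": -0.02, "dy": 0.17, "dz": 0, "wx": 0, "wy": 0, "wz": 0}, {"dx": -0.04, "dy": 0.34, "dz": 0, "wx": 0, "wy": 0, "wz": 0}, {"dx": -0.06, "dy": 0.51, "dz": 0, "wx": 0, "wy": 0, "wz": 0}, {"dx": -0.08, "dy": 0.68, "dz": 0, "wx": 0, "wy": 0, "wz": 0}, {"dx": -0.11, "dy": 0.854, "dz": 0, "wx": 0, "wy": 0, "wz": 0}])

```text
time_s: 28.2
eef_pos: [0.4994, 0.2477, 0.1357]
eef_rot: [-0.0, 0.051, 0.999, -0.0]
wrist_force: [-0.2, -0.3, -0.2]
opening: 0.998
grasp_force: 0.0
```

servo_tool(steps=[{"dx": -0.02, "dy": 0.17, "dz": 0, "wx": 0, "wy": 0, "wz": 0}, {"dx": -0.04, "dy": 0.34, "dz": 0, "wx": 0, "wy": 0, "wz": 0}, {"dx": -0.06, "dy": 0.51, "dz": 0, "wx": 0, "wy": 0, "wz": 0}, {"dx": -0.08, "dy": 0.68, "dz": 0, "wx": 0, "wy": 0, "wz": 0}, {"dx": -0.11, "dy": 0.854, "dz": 0, "wx": 0, "wy": 0, "wz": 0}])

```text
time_s: 28.62
eef_pos: [0.4885, 0.333, 0.1357]
eef_rot: [-0.0, 0.051, 0.999, -0.0]
wrist_force: [-0.0, 0.6, -0.1]
opening: 0.998
grasp_force: 0.0
```

Run:
```python
from h import *
p,R=tool(); w=cam('wrist'); s=cam('side'); t=cam('top')
print('pred lid w',proj(w,[.489,.332,.012]))
h=cv2.cvtColor(w['frame'],cv2.COLOR_RGB2HSV).astype(int); m=(h[...,2]<75).astype(np.uint8); n,l,st,ce=cv2.connectedComponentsWithStats(m)
for i in range(1,n):
    if st[i,4]>400: print(st[i],ce[i].round(1),onz(w,*ce[i],.012).round(4))
for c,nm,b in((t,'t',(355,218,45,45)),(s,'s',(300,190,70,70))):
    h=cv2.cvtColor(c['frame'],cv2.COLOR_RGB2HSV).astype(int); m=np.zeros((480,640),np.uint8); x,y,W,H=b; m[y:y+H,x:x+W]=(h[...,1]>100)[y:y+H,x:x+W]
    n,l,st,ce=cv2.connectedComponentsWithStats(m)
    if n>1: i=1+np.argmax(st[1:,4]); print(nm,'jar',st[i],onz(c,*ce[i],.03))
```

```text
t 28.62 pos [0.4885 0.333  0.1357] y [ 0.102  0.995 -0.001] z [-0.001 -0.001 -1.   ] q [ 0.4   0.32  1.64 -0.    1.18 -1.07] F [-0.   0.6 -0.1] open 0.998
pred lid w [[312.68302786 232.39122118]]
[ 157    0   81   75 1807] [190.   24.1] [0.3247 0.2595 0.012 ]
[ 281  196   70   68 3740] [315.2 229.4] [0.4867 0.3343 0.012 ]
[623 247  17  54 493] [634.1 275.7] [0.5586 0.6185 0.012 ]
[    0   289   640   191 73838] [320.2 410.8] [0.6691 0.3205 0.012 ]
t jar [363 225  25  28 589] [ 0.54493268 -0.09558446  0.03      ]
s jar [315 214  28  30 527] [ 0.53607034 -0.09223407  0.03      ]
```

servo_tool(steps=[{"dx": 0.005, "dy": 0, "dz": -0.15, "wx": 0, "wy": 0, "wz": 0}, {"dx": 0.005, "dy": 0, "dz": -0.3, "wx": 0, "wy": 0, "wz": 0}, {"dx": 0.005, "dy": 0, "dz": -0.45, "wx": 0, "wy": 0, "wz": 0}, {"dx": 0.005, "dy": 0, "dz": -0.6, "wx": 0, "wy": 0, "wz": 0}, {"dx": 0.005, "dy": 0, "dz": -0.75, "wx": 0, "wy": 0, "wz": 0}])

```text
time_s: 29.18
eef_pos: [0.4893, 0.3312, 0.0601]
eef_rot: [-0.0, 0.051, 0.999, -0.001]
wrist_force: [-1.2, 0.9, -0.4]
opening: 1.0
grasp_force: 0.0
```

servo_tool(steps=[{"dx": 0, "dy": 0, "dz": -0.1, "wx": 0, "wy": 0, "wz": 0}, {"dx": 0, "dy": 0, "dz": -0.2, "wx": 0, "wy": 0, "wz": 0}, {"dx": 0, "dy": 0, "dz": -0.3, "wx": 0, "wy": 0, "wz": 0}, {"dx": 0, "dy": 0, "dz": -0.4, "wx": 0, "wy": 0, "wz": 0}, {"dx": 0, "dy": 0, "dz": -0.45, "wx": 0, "wy": 0, "wz": 0}])

```text
time_s: 29.6
eef_pos: [0.4886, 0.3319, 0.0145]
eef_rot: [-0.001, 0.051, 0.999, -0.001]
wrist_force: [-0.0, 1.1, 0.7]
opening: 1.001
grasp_force: 0.0
```

servo_tool(steps=[{"dx": 0, "dy": 0, "dz": 0, "wx": 0, "wy": 0, "wz": 0}, {"dx": 0, "dy": 0, "dz": 0, "wx": 0, "wy": 0, "wz": 0}, {"dx": 0, "dy": 0, "dz": 0, "wx": 0, "wy": 0, "wz": 0}, {"dx": 0, "dy": 0, "dz": 0, "wx": 0, "wy": 0, "wz": 0}, {"dx": 0, "dy": 0, "dz": 0, "wx": 0, "wy": 0, "wz": 0}], jaw=0)

```text
time_s: 30.02
eef_pos: [0.4895, 0.3325, 0.0165]
eef_rot: [0.0, 0.051, 0.999, -0.0]
wrist_force: [-0.5, 0.5, -0.4]
opening: 0.303
grasp_force: 0.0
```

servo_tool(steps=[{"dx": 0, "dy": 0, "dz": 0, "wx": 0, "wy": 0, "wz": 0}, {"dx": 0, "dy": 0, "dz": 0, "wx": 0, "wy": 0, "wz": 0}, {"dx": 0, "dy": 0, "dz": 0, "wx": 0, "wy": 0, "wz": 0}, {"dx": 0, "dy": 0, "dz": 0, "wx": 0, "wy": 0, "wz": 0}, {"dx": 0, "dy": 0, "dz": 0, "wx": 0, "wy": 0, "wz": 0}])

```text
time_s: 30.43
eef_pos: [0.4897, 0.3326, 0.0167]
eef_rot: [0.0, 0.051, 0.999, 0.0]
wrist_force: [-1.2, -0.0, 5.6]
opening: 0.209
grasp_force: 58.7
```

servo_tool(steps=[{"dx": 0, "dy": 0, "dz": 0.2, "wx": 0, "wy": 0, "wz": 0}, {"dx": 0, "dy": 0, "dz": 0.4, "wx": 0, "wy": 0, "wz": 0}, {"dx": 0, "dy": 0, "dz": 0.6, "wx": 0, "wy": 0, "wz": 0}, {"dx": 0, "dy": 0, "dz": 0.8, "wx": 0, "wy": 0, "wz": 0}, {"dx": 0, "dy": 0, "dz": 1.0, "wx": 0, "wy": 0, "wz": 0}])

```text
time_s: 30.85
eef_pos: [0.4886, 0.332, 0.1162]
eef_rot: [-0.001, 0.051, 0.999, -0.001]
wrist_force: [-0.1, 0.1, -0.2]
opening: 0.209
grasp_force: 58.6
```

servo_tool(steps=[{"dx": 0.02, "dy": -0.17, "dz": 0, "wx": 0, "wy": 0, "wz": 0}, {"dx": 0.04, "dy": -0.34, "dz": 0, "wx": 0, "wy": 0, "wz": 0}, {"dx": 0.06, "dy": -0.51, "dz": 0, "wx": 0, "wy": 0, "wz": 0}, {"dx": 0.08, "dy": -0.68, "dz": 0, "wx": 0, "wy": 0, "wz": 0}, {"dx": 0.107, "dy": -0.855, "dz": 0, "wx": 0, "wy": 0, "wz": 0}])

```text
time_s: 31.27
eef_pos: [0.4992, 0.246, 0.1154]
eef_rot: [-0.001, 0.051, 0.999, -0.0]
wrist_force: [0.1, -0.2, -1.0]
opening: 0.209
grasp_force: 58.7
```

servo_tool(steps=[{"dx": 0.02, "dy": -0.17, "dz": 0, "wx": 0, "wy": 0, "wz": 0}, {"dx": 0.04, "dy": -0.34, "dz": 0, "wx": 0, "wy": 0, "wz": 0}, {"dx": 0.06, "dy": -0.51, "dz": 0, "wx": 0, "wy": 0, "wz": 0}, {"dx": 0.08, "dy": -0.68, "dz": 0, "wx": 0, "wy": 0, "wz": 0}, {"dx": 0.107, "dy": -0.855, "dz": 0, "wx": 0, "wy": 0, "wz": 0}])

```text
time_s: 31.68
eef_pos: [0.51, 0.1605, 0.1154]
eef_rot: [-0.001, 0.051, 0.999, -0.0]
wrist_force: [0.1, 0.2, -0.1]
opening: 0.209
grasp_force: 58.7
```

servo_tool(steps=[{"dx": 0.02, "dy": -0.17, "dz": 0, "wx": 0, "wy": 0, "wz": 0}, {"dx": 0.04, "dy": -0.34, "dz": 0, "wx": 0, "wy": 0, "wz": 0}, {"dx": 0.06, "dy": -0.51, "dz": 0, "wx": 0, "wy": 0, "wz": 0}, {"dx": 0.08, "dy": -0.68, "dz": 0, "wx": 0, "wy": 0, "wz": 0}, {"dx": 0.107, "dy": -0.855, "dz": 0, "wx": 0, "wy": 0, "wz": 0}])

```text
time_s: 32.1
eef_pos: [0.5206, 0.075, 0.1154]
eef_rot: [-0.001, 0.051, 0.999, -0.0]
wrist_force: [0.9, 0.2, -1.0]
opening: 0.207
grasp_force: 58.7
```

servo_tool(steps=[{"dx": 0.02, "dy": -0.17, "dz": 0, "wx": 0, "wy": 0, "wz": 0}, {"dx": 0.04, "dy": -0.34, "dz": 0, "wx": 0, "wy": 0, "wz": 0}, {"dx": 0.06, "dy": -0.51, "dz": 0, "wx": 0, "wy": 0, "wz": 0}, {"dx": 0.08, "dy": -0.68, "dz": 0, "wx": 0, "wy": 0, "wz": 0}, {"dx": 0.107, "dy": -0.855, "dz": 0, "wx": 0, "wy": 0, "wz": 0}])

```text
time_s: 32.52
eef_pos: [0.5314, -0.0104, 0.1153]
eef_rot: [-0.001, 0.051, 0.999, -0.0]
wrist_force: [-0.3, 0.6, -0.7]
opening: 0.207
grasp_force: 58.7
```

servo_tool(steps=[{"dx": 0.02, "dy": -0.17, "dz": 0, "wx": 0, "wy": 0, "wz": 0}, {"dx": 0.04, "dy": -0.34, "dz": 0, "wx": 0, "wy": 0, "wz": 0}, {"dx": 0.06, "dy": -0.51, "dz": 0, "wx": 0, "wy": 0, "wz": 0}, {"dx": 0.08, "dy": -0.68, "dz": 0, "wx": 0, "wy": 0, "wz": 0}, {"dx": 0.107, "dy": -0.855, "dz": 0, "wx": 0, "wy": 0, "wz": 0}])

```text
time_s: 32.93
eef_pos: [0.5421, -0.0959, 0.1153]
eef_rot: [-0.001, 0.051, 0.999, -0.0]
wrist_force: [0.6, -0.6, -0.1]
opening: 0.208
grasp_force: 58.7
```

Run:
```python
from h import *
p,R=tool(); w=cam('wrist'); h=cv2.cvtColor(w['frame'],cv2.COLOR_RGB2HSV).astype(int)
z=p[2]-.0167
# jar vs lid edges in the wrist view: columns (closing axis, world y) and rows (world x)
a=((h[...,1]>120)&(h[...,0]<25)).astype(np.uint8); a[:, :200]=0; a[:,440:]=0
n,l,st,ce=cv2.connectedComponentsWithStats(a); i=1+np.argmax(st[1:,4]); print('jar amber',st[i],ce[i].round(1))
d=(h[...,2]<80).astype(np.uint8)
for r in range(180,300,8): 
    x=np.flatnonzero(d[r,200:440]); y=np.flatnonzero(a[r]); print(r,(x.min()+200,x.max()+200,len(x)) if len(x) else None,(y.min(),y.max()) if len(y) else None)
C=np.array([.543,-.0948]);u=np.array([.9945,-.1045]);v=np.array([.1045,.9945])
print('jar body top pred',proj(w,[np.r_[C+.029*(k*u+b*v),.058] for k,b in((1,1),(1,-1),(-1,-1),(-1,1))]).round(0).tolist())
T=np.linspace(0,2*np.pi,73); q=proj(w,[[p[0]+.029*np.cos(t),p[1]+.029*np.sin(t),z+.007] for t in T]); print('lid disc pred rows',q[:,1].min(),q[:,1].max(),'cols',q[:,0].min(),q[:,0].max())
```

```text
t 32.93 pos [ 0.5421 -0.0959  0.1153] y [ 0.102  0.995 -0.   ] z [-0.002 -0.    -1.   ] q [-0.39  0.26  1.76 -0.    1.12 -1.86] F [ 0.6 -0.6 -0.1] open 0.208
jar amber [ 271  200   96   53 3361] [319.3 219. ]
180 (np.int64(252), np.int64(436), 39) None
188 (np.int64(248), np.int64(435), 65) None
196 (np.int64(247), np.int64(434), 104) None
204 (np.int64(243), np.int64(434), 66) (np.int64(278), np.int64(358))
212 (np.int64(244), np.int64(433), 40) (np.int64(272), np.int64(365))
220 (np.int64(243), np.int64(432), 39) (np.int64(272), np.int64(366))
228 (np.int64(245), np.int64(431), 50) (np.int64(272), np.int64(365))
236 (np.int64(289), np.int64(430), 76) (np.int64(272), np.int64(365))
244 (np.int64(278), np.int64(429), 96) (np.int64(273), np.int64(364))
252 (np.int64(269), np.int64(429), 115) (np.int64(363), np.int64(364))
260 (np.int64(265), np.int64(428), 111) None
268 (np.int64(260), np.int64(427), 120) None
276 (np.int64(259), np.int64(426), 119) None
284 (np.int64(257), np.int64(425), 123) None
292 (np.int64(258), np.int64(424), 121) None
jar body top pred [[359.0, 301.0], [270.0, 300.0], [267.0, 213.0], [362.0, 214.0]]
lid disc pred rows 230.94852496195486 339.61272814164835 cols 253.12569112285482 370.56937484921997
```

servo_tool(steps=[{"dx": 0.009, "dy": 0.011, "dz": -0.06, "wx": 0, "wy": 0, "wz": 0}, {"dx": 0.009, "dy": 0.011, "dz": -0.12, "wx": 0, "wy": 0, "wz": 0}, {"dx": 0.009, "dy": 0.011, "dz": -0.18, "wx": 0, "wy": 0, "wz": 0}, {"dx": 0.009, "dy": 0.011, "dz": -0.23, "wx": 0, "wy": 0, "wz": 0}, {"dx": 0.009, "dy": 0.011, "dz": -0.25, "wx": 0, "wy": 0, "wz": 0}])

```text
time_s: 33.4
eef_pos: [0.5425, -0.093, 0.0892]
eef_rot: [-0.001, 0.051, 0.999, 0.0]
wrist_force: [0.1, 0.1, -0.1]
opening: 0.211
grasp_force: 58.7
```

servo_tool(steps=[{"dx": 0, "dy": 0, "dz": -0.015, "wx": 0, "wy": 0, "wz": 0}, {"dx": 0, "dy": 0, "dz": -0.03, "wx": 0, "wy": 0, "wz": 0}, {"dx": 0, "dy": 0, "dz": -0.045, "wx": 0, "wy": 0, "wz": 0}, {"dx": 0, "dy": 0, "dz": -0.06, "wx": 0, "wy": 0, "wz": 0}, {"dx": 0, "dy": 0, "dz": -0.07, "wx": 0, "wy": 0, "wz": 0}])

```text
time_s: 33.82
eef_pos: [0.5436, -0.0941, 0.0838]
eef_rot: [-0.0, 0.051, 0.999, -0.0]
wrist_force: [0.4, 0.5, -0.2]
opening: 0.207
grasp_force: 58.7
```

servo_tool(steps=[{"dx": 0, "dy": -0.005, "dz": -0.01, "wx": 0, "wy": 0, "wz": 0}, {"dx": 0, "dy": -0.005, "dz": -0.02, "wx": 0, "wy": 0, "wz": 0}, {"dx": 0, "dy": -0.005, "dz": -0.03, "wx": 0, "wy": 0, "wz": 0}, {"dx": 0, "dy": -0.005, "dz": -0.04, "wx": 0, "wy": 0, "wz": 0}, {"dx": 0, "dy": -0.005, "dz": -0.045, "wx": 0, "wy": 0, "wz": 0}])

```text
time_s: 34.23
eef_pos: [0.5434, -0.0946, 0.0792]
eef_rot: [-0.0, 0.051, 0.999, -0.0]
wrist_force: [0.5, -0.5, -1.2]
opening: 0.204
grasp_force: 58.7
```

servo_tool(steps=[{"dx": 0, "dy": 0, "dz": -0.003, "wx": 0, "wy": 0, "wz": 0}, {"dx": 0, "dy": 0, "dz": -0.006, "wx": 0, "wy": 0, "wz": 0}, {"dx": 0, "dy": 0, "dz": -0.009, "wx": 0, "wy": 0, "wz": 0}, {"dx": 0, "dy": 0, "dz": -0.012, "wx": 0, "wy": 0, "wz": 0}, {"dx": 0, "dy": 0, "dz": -0.012, "wx": 0, "wy": 0, "wz": 0}])

```text
time_s: 34.65
eef_pos: [0.5434, -0.0946, 0.078]
eef_rot: [-0.0, 0.051, 0.999, -0.0]
wrist_force: [0.6, -0.9, -0.1]
opening: 0.207
grasp_force: 58.7
```

servo_tool(steps=[{"dx": 0, "dy": 0, "dz": -0.002, "wx": 0, "wy": 0, "wz": 0}, {"dx": 0, "dy": 0, "dz": -0.004, "wx": 0, "wy": 0, "wz": 0}, {"dx": 0, "dy": 0, "dz": -0.006, "wx": 0, "wy": 0, "wz": 0}, {"dx": 0, "dy": 0, "dz": -0.008, "wx": 0, "wy": 0, "wz": 0}, {"dx": 0, "dy": 0, "dz": -0.008, "wx": 0, "wy": 0, "wz": 0}])

```text
time_s: 35.07
eef_pos: [0.5436, -0.0947, 0.0776]
eef_rot: [-0.0, 0.051, 0.999, -0.0]
wrist_force: [-1.6, -0.1, 3.6]
opening: 0.208
grasp_force: 58.9
```

servo_tool(steps=[{"dx": 0, "dy": 0, "dz": 0, "wx": 0, "wy": 0, "wz": 0}, {"dx": 0, "dy": 0, "dz": 0, "wx": 0, "wy": 0, "wz": 0}, {"dx": 0, "dy": 0, "dz": 0, "wx": 0, "wy": 0, "wz": 0}, {"dx": 0, "dy": 0, "dz": 0, "wx": 0, "wy": 0, "wz": 0}, {"dx": 0, "dy": 0, "dz": 0, "wx": 0, "wy": 0, "wz": 0}], jaw=0.7)

```text
time_s: 35.48
eef_pos: [0.5435, -0.0946, 0.0772]
eef_rot: [-0.0, 0.051, 0.999, -0.0]
wrist_force: [0.7, 0.2, -0.1]
opening: 0.699
grasp_force: 0.0
```

servo_tool(steps=[{"dx": 0, "dy": 0, "dz": 0.1, "wx": 0, "wy": 0, "wz": 0}, {"dx": 0, "dy": 0, "dz": 0.25, "wx": 0, "wy": 0, "wz": 0}, {"dx": 0, "dy": 0, "dz": 0.45, "wx": 0, "wy": 0, "wz": 0}, {"dx": 0, "dy": 0, "dz": 0.7, "wx": 0, "wy": 0, "wz": 0}, {"dx": 0, "dy": 0, "dz": 0.95, "wx": 0, "wy": 0, "wz": 0}])

```text
time_s: 35.9
eef_pos: [0.5431, -0.0945, 0.1736]
eef_rot: [-0.001, 0.051, 0.999, -0.0]
wrist_force: [0.7, -0.1, -0.2]
opening: 0.703
grasp_force: 0.0
```

servo_tool(steps=[{"dx": 0, "dy": 0.1, "dz": 0.1, "wx": 0, "wy": 0, "wz": 0}, {"dx": 0, "dy": 0.3, "dz": 0.2, "wx": 0, "wy": 0, "wz": 0}, {"dx": 0, "dy": 0.5, "dz": 0.3, "wx": 0, "wy": 0, "wz": 0}, {"dx": 0, "dy": 0.7, "dz": 0.4, "wx": 0, "wy": 0, "wz": 0}, {"dx": 0, "dy": 0.9, "dz": 0.5, "wx": 0, "wy": 0, "wz": 0}])

```text
time_s: 36.32
eef_pos: [0.543, -0.0031, 0.2226]
eef_rot: [-0.0, 0.051, 0.999, -0.0]
wrist_force: [0.3, -0.3, 0.1]
opening: 0.702
grasp_force: 0.0
```

servo_tool(steps=[{"dx": 0, "dy": 0.2, "dz": 0, "wx": 0, "wy": 0, "wz": 0}, {"dx": 0, "dy": 0.4, "dz": 0, "wx": 0, "wy": 0, "wz": 0}, {"dx": 0, "dy": 0.6, "dz": 0, "wx": 0, "wy": 0, "wz": 0}, {"dx": 0, "dy": 0.8, "dz": 0, "wx": 0, "wy": 0, "wz": 0}, {"dx": 0, "dy": 1.0, "dz": 0, "wx": 0, "wy": 0, "wz": 0}])

```text
time_s: 36.73
eef_pos: [0.5429, 0.0971, 0.2221]
eef_rot: [-0.001, 0.051, 0.999, -0.0]
wrist_force: [0.3, -1.0, 0.3]
opening: 0.699
grasp_force: 0.0
```

servo_tool(steps=[{"dx": 0, "dy": 0.2, "dz": 0, "wx": 0, "wy": 0, "wz": 0}, {"dx": 0, "dy": 0.4, "dz": 0, "wx": 0, "wy": 0, "wz": 0}, {"dx": 0, "dy": 0.6, "dz": 0, "wx": 0, "wy": 0, "wz": 0}, {"dx": 0, "dy": 0.8, "dz": 0, "wx": 0, "wy": 0, "wz": 0}, {"dx": 0, "dy": 1.0, "dz": 0, "wx": 0, "wy": 0, "wz": 0}])

```text
time_s: 37.15
eef_pos: [0.5427, 0.197, 0.222]
eef_rot: [-0.001, 0.051, 0.999, -0.0]
wrist_force: [-0.0, 0.6, 0.5]
opening: 0.698
grasp_force: 0.0
```

Run:
```python
from h import *
tool()
for n in('top','side'):
    c=cam(n); h=cv2.cvtColor(c['frame'],cv2.COLOR_RGB2HSV).astype(int); g=c['frame'].astype(int).max(2)
    C=np.array([.5434,-.0948]); q=proj(c,[[*C,.073],[*C,.097],[*C,.03]]); print(n,'pred disc top,knob top,body',q.round(1).tolist())
    x,y=q[0].astype(int); k=28; m=np.zeros(g.shape,np.uint8); m[y-k:y+k,x-k:x+k]=(g[y-k:y+k,x-k:x+k]<68)&(h[y-k:y+k,x-k:x+k,1]<100)
    N,l,st,ce=cv2.connectedComponentsWithStats(m); i=1+np.argmax(st[1:,4]); print('dark',st[i],ce[i].round(1))
    ct=max(cv2.findContours((l==i).astype(np.uint8),0,1)[0],key=cv2.contourArea); print('ell',cv2.fitEllipse(ct))
    T=np.linspace(0,6.28,40); e=proj(c,[[C[0]+.029*np.cos(t),C[1]+.029*np.sin(t),.073] for t in T]).astype(np.float32); print('pred ell',cv2.fitEllipse(e))
    for dy in range(-20,24,4): print(''.join('%4d'%g[y+dy,x+dx] for dx in range(-20,22,4)))
```

```text
t 37.15 pos [0.5427 0.197  0.222 ] y [ 0.102  0.995 -0.001] z [-0.001 -0.    -1.   ] q [ 0.14  0.2   1.61 -0.    1.34 -1.33] F [-0.   0.6  0.5] open 0.698
top pred disc top,knob top,body [[376.0, 236.2], [376.9, 234.8], [374.5, 238.7]]
dark [363 226  25  22 386] [375.7 236.1]
ell ((375.51812744140625, 236.14492797851562), (20.853199005126953, 22.416645050048828), 98.63078308105469)
pred ell ((375.9914245605469, 236.2742919921875), (23.26802635192871, 23.63693618774414), 114.67820739746094)
 113 114 113 111 113 115 110 114 110 111 113
 113 112 115 113 114 112 114 112 114 112 112
 115 113 115 118 115 106 108 113 113 113 115
 115 117  99  99  40  43  44  57 121 114 112
 114 118  79  45  37  34  34  43  94 116 112
 115 114  56  39  41  44  34  33  64 113 113
 116 117  87  45  43  21  40  42  89 115 114
 115 116 104  92  42  46  37  44 118 117 116
 117 117  60  80  89  85 109 118 116 115 114
 116 114 109 104  71  77  47  58 112 114 114
 116 117 117 117 118 116 119 114 117 114 114
side pred disc top,knob top,body [[328.7, 216.4], [328.7, 209.9], [328.6, 227.8]]
dark [319 208  21  17 233] [328.7 216.3]
ell ((328.68121337890625, 216.21923828125), (14.93289566040039, 19.13632583618164), 90.12679290771484)
pred ell ((328.6565856933594, 216.54547119140625), (14.059569358825684, 21.003305435180664), 90.00004577636719)
 180 180 182 183  78  82 100  99 100  99  98
 182 182 178  44  99 100  99  98  98 100  99
 178 160  33 100 100  98  99  99  99 100  99
 151  34 100  99 100  39  93 101  99  99  98
  78 100 100  80  19  22   9  39  99  99  99
 100  98  99  19  18   5   6  21  90 100 101
 100 100 103  14  20  20  18  20  89  96 100
 100  99  39  81  27   6  14  60  33  94 100
  98 100  36  32  53 102 106  38  34 101 100
  99 100  33  54  54  34  33  50  51 100  99
  99  99  36  54  54  53  53  53  46 100 101
```

The lid sits within half a pixel of its predicted seated position in both cameras, and its outline is level. The robot is clear, so I'm handing in.

```bash
python3 -c "
from bench import workorder; print(workorder.hand_in())"
```

```text
the job is handed in; nothing more can be done
None
```

The job is handed in: the jar stands upright in the tray with the thumbscrew inside and the black lid seated level, at about 37 s of the 72 s limit, though the thumbscrew was released just above the rim and fell about 45 mm into the jar.

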